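# Set the board stop from the hidden index notch

## Robot

A 6-joint arm with a two-finger parallel gripper is mounted at the origin on the work surface. World frame = base frame: x ahead of the robot, y to its left, z up, the work surface at z = 0. Lengths are in mm, angles in rad, forces in N, time in s.
With the tool pointing down it reaches from about 400 to 825 mm from the base axis. Payload 7 kg.
Tool frame: the origin (TCP) lies midway between the tips of the shut fingers; the grasp point (between the pads) lies 19 mm behind it; z points along the fingers, y is the line along which they close (so a half turn about z gives the same grasp; the last joint's range is limited). The gripper opens to 85 mm and grips with 20 to 120 N. Pads are 22 mm wide; open, the fingers measure 114 mm over their backs; the gripper's body (76 mm by 85 mm) begins 54 mm behind the grasp point. The pads swing forward as they close: fully open they stand 13 mm farther back than shut.
Start: joints at [1.559, 0.359, 0.012, 0, -1.224, -0.288], TCP at [199.356, 644.866, 231.302] pointing down, gripper open.
Joint ranges: [-3.07, 3.07], [-1.43, 2.12], [-1.02, 1.25], [-3.03, 1.67], [-3.05, -0], [-3.03, 3.03]. Speed limits (rad/s): [2.39, 2.39, 3.01, 3.14, 3.14, 3.14].

## Interface

Orientations are given as a unit quaternion [x, y, z, w].
In Python, from workcell import state, read_camera, sign_off gives the robot as it stands.
- The arm moves only by the tool servo_tool, never from a script. Its argument "moves" is a list of rows, each an object of numbers: "tx", "ty", "tz": the shift along the tool's x, y, z in units of 250 mm (1.0 is 250 mm); "yaw": the turn about the tool's z in units of pi/2 rad (1.0 is pi/2 rad); "hand": the opening, from 0 (shut) to 1 (fully open). A call has 1 to 20 rows; each row is the pose to reach, as a shift and turn from the pose commanded when the call began, along the tool's axes at that moment; what a row does not reach only later rows make up. A row lasts 1/12 s, in which the tool goes at most 41.7 mm and 7.16 degrees, less where a joint would pass 70% of its speed; a pose out of reach is approached as far as the arm can. A call with a number of a shift or a turn outside -1 to 1 is refused whole. A call with a gripper value outside its range is refused whole. The fingers move at their own pace and stop on an object; "squeeze" is the grip in N (left out, the last holds). Time passes only in rows, so rows that repeat a pose let the fingers close. It gives the time, the measured TCP pose, the force, the opening and the grip force at its end, in the units of the state.
- state(): the state, without advancing time (a new reading comes with each control period).
- read_camera(name): name is "side" or "top"; returns a dict with "img" (384x512x3 uint8, red, green, blue), "fovy" (degrees; the focal length in pixels is half the picture's height over the tangent of half this angle, whatever the lens; pixels are square), "cx", "cy" (the principal point, pixels), "R" (3x3) and "t" (3): a world point X has camera coordinates R X + t. Camera axes: x right, y down, z forward; pixel columns grow to the right and rows downward; lengths in mm; the calibration is good to about 2 mm. A picture is of the moment at which its call begins. There is no depth.
- sign_off(): hands the job in; it is judged then, once.
The state is a dict: "clock": time; "joint_positions": joint angles; "joint_velocities": joint speeds; "tau": joint torques, N m; "tcp_pos": TCP position; "ee_rot": TCP orientation; "force": force on the tool from outside, world axes, zero at the start; "wrist_torque": the same for the moment, N m; "width": finger opening in mm; "gripper_force": force on a finger pad.
Only numpy, scipy, OpenCV 4.12 (cv2) and the standard library are available. Lean on these libraries where they do the work, as an engineer would, in place of code of your own. Each camera call takes 0.05 s, during which the arm holds its last target. There are 200 camera calls.

## Task

Stand the index key in the wide mouth of the T-slot rail, with its two lugs across the rail, and drag it along the slot until its lugs drop into the notch hidden under the rail's lips; leave it there, fully down and upright. Only then slide the stop along the rail from its parked end until it touches the key's foot, without driving the key out of the notch. Let go of everything and leave the other things on the bench where they are.

Things in the scene. Friction and masses are not known exactly. Their poses are not given: they have to be found in the camera images.
- rail: Aluminium T-slot rail fixed to the bench, 64 wide (its x), 320 long (its y), 34 high. Origin: centre of its underside. The slot, black inside, runs along y, flat floor 14 above the underside. The mouth is at its -y end, the stop is parked at its +y end. The key's foot goes in and out at the mouth only.
- rail_mouth (a point): Middle of the mouth, on the slot's floor (rail y = -127). The mouth is open to above from y = -154 to -85: 52 wide between walls 34 high, narrowing from y = -103 to -80 like a funnel to the 38-wide slot.
- rail_slit (a point): Middle of the search length, at the top of the lips (rail y = -5). Two lips, 5 thick, undersides 15 above the slot's floor, cover the slot from y = -85 on; a 16-wide slit between them passes the stem only. The notch is a pair of sharp-edged pockets under the lips, either side of a solid 15-wide strip: 16 long (y), 8 deep, centred anywhere from y = -45 to +35, unseen: feel for it.
- key: Loose index key, 86 high, 110 to 180 g, standing on its lugs. Origin: on its axis, level with the lugs' undersides. Steel foot plate 32 (its x) by 30 (y) by 7, underside at z = 6; two lugs below it at x = -13.5 and 13.5, each 5 (x) by 12 (y) by 6 high. Round stem 10 thick to z = 50. Fits the slot with x across the rail, either way round; fits the notch with 4 play along the rail.
- key_handle (a point): Middle of the key's black handle, 24 by 24 square (sides along the key's x and y), z = 50 to 86 of the key; this point is 68 above the key's origin. Origin is 14 above the rail's underside when riding on the slot's floor, 8 when dropped in the notch with the plate resting on the floor: it drops 6.
- stop_face (a point): Middle of the front of the stop's tongue, 18 above the rail's underside, facing the mouth. The stop: dark steel block 60 wide, 45 long, 16 high on top of the lips, tongue 32 wide below it in the slot, fronts flush. The tongue meets the key's foot plate with this point 15 from the key's axis. The block's back face is 45 behind this point.
- stop_fin (a point): Top middle of the upright grip fin on the stop, 86 above the rail's underside, 24 behind the stop's front. The fin is 16 thick (across the rail), 24 long (along it), 36 high.
- stop (a joint): Travel of the stop from its parked end towards the mouth (rail -y), in m, 0 to 0.16; at 0 the front is at rail y = +0.105. Takes about 1.5 N, more when moved fast; stays where it is left.
- board: Bystander: green circuit board 100 by 140 on brass feet, origin under its middle. Leave it.
- small_board: Bystander: small green circuit board 60 by 80, origin under its middle. Leave it.
- flux_bottle: Bystander: white bottle 40 in diameter, 85 high. Leave it.
- screw_cup: Bystander: steel cup 64 in diameter, 45 high. Leave it.
- gauge_weight: Bystander: round steel weight 38 in diameter, 46 high with a small knob. Leave it.
- driver: Bystander: screwdriver 170 long, lying. Leave it.
There are look-alikes about, which are no part of the job. Leave any purple look-alike of the key alone.

How it is judged (in metres and radians):
On the way, in this order (a step that is already met when the one before it is completed fails the run):
1. the key stands on the slot's floor in the mouth of the rail (y of key in the frame of rail between -0.16 and -0.085 m and x of key in the frame of rail between -0.015 and 0.015 m and z of key in the frame of rail below 0.018 m), for 0.05 s.
2. the key has dropped fully into the hidden notch, with the stop still parked (moved less than 15 mm) (z of key in the frame of rail below 0.01 m and y of key in the frame of rail above -0.06 m and angle between key's own z axis and vertical below 0.12 rad and distance of stop_face from where it was at the start of the episode below 0.015 m), for 0.2 s.
At the end, for the whole second after the job is handed in: The key stands in the notch within 2 mm of fully down (its origin under 10 mm above the rail's underside) and within 0.12 rad of upright; the stop's front face is under 19 mm from the key's axis (touching is 15 mm); both at rest and released (z of key in the frame of rail between 0.005 and 0.01 m and y of key in the frame of rail between -0.06 and 0.05 m and x of key in the frame of rail between -0.01 and 0.01 m and angle between key's own z axis and vertical below 0.12 rad and horizontal distance between stop_face and key below 0.019 m and linear speed of key below 0.01 m/s and velocity of joint stop between -0.005 and 0.005 m/s).
It fails at once if a bystander was moved by more than 25 mm (distance of any of board, small_board, flux_bottle, screw_cup, gauge_weight, driver from where it was at the start of the episode above 0.025 m).
It also fails if it takes over 64 s, if anything falls off the work surface, if the arm or the gripper's body presses on something with over 40 N, if the wrist force passes 120 N, or if a joint passes its speed limit or range.

## Working session

There is one attempt and no reset: what is moved stays moved. The work goes in short steps, Python scripts to look and compute and a tool call to move; the robot and the scene stay as the last step left them, time stands still between calls to the robot, and variables do not carry over. Pictures are saved under pics/ and viewed, at most 10 in all, crops included, and the job is handed in when it is done.

Besides the shell and the picture viewer there is one more tool, called by a JSON object that holds its "name" and its "arguments". servo_tool: Moves the arm, as the interface text tells. Its arguments: {"type":"object","properties":{"moves":{"type":"array","items":{"type":"object","properties":{"tx":{"type":"number","minimum":-1,"maximum":1},"ty":{"type":"number","minimum":-1,"maximum":1},"tz":{"type":"number","minimum":-1,"maximum":1},"yaw":{"type":"number","minimum":-1,"maximum":1},"hand":{"type":"number"}}}},"squeeze":{"type":"number"}},"required":["moves"]}

```bash
mkdir -p pics
cat > h.py <<'E'
import numpy as np, cv2, json
from workcell import state, read_camera, sign_off
def cam(n):
    c=read_camera(n); c['f']=c['img'].shape[0]/2/np.tan(np.radians(c['fovy'])/2); c['R']=np.array(c['R']); c['t']=np.array(c['t']); return c
def ray(c,u,v):
    d=c['R'].T@np.array([(u-c['cx'])/c['f'],(v-c['cy'])/c['f'],1]); return -c['R'].T@c['t'],d
def plane(c,u,v,z):
    o,d=ray(c,u,v); return o+d*(z-o[2])/d[2]
def proj(c,X):
    p=c['R']@np.array(X,float)+c['t']; return c['cx']+c['f']*p[0]/p[2],c['cy']+c['f']*p[1]/p[2]
E
python3 - <<'E'
from h import *
for n in('side','top'):
    c=cam(n); cv2.imwrite(f'pics/{n}0.png',cv2.resize(c['img'][:,:,::-1],(800,600),interpolation=cv2.INTER_CUBIC))
    print(n,c['f'],c['cx'],c['cy'],-c['R'].T@c['t'],c['R'].round(3).tolist(),[k for k in c])
print(state())
E
```

```text
side 471.64643356340457 254.47743721257223 186.48322465495306 [  455.09036036 -1028.36064145  1148.17096654] [[0.988, -0.156, -0.016], [-0.124, -0.715, -0.688], [0.096, 0.682, -0.725]] ['img', 'fovy', 'cx', 'cy', 'R', 't', 'f']
top 438.42966442387205 250.17558783389052 191.22612436723847 [ 528.31493686  -13.74221854 1549.48077781] [[0.013, -1.0, 0.006], [-0.998, -0.014, -0.053], [0.053, -0.005, -0.999]] ['img', 'fovy', 'cx', 'cy', 'R', 't', 'f']
{'clock': 0.1, 'joint_positions': array([ 1.55912131e+00,  3.59344454e-01,  1.11635296e-02, -2.94137436e-04,
       -1.22409004e+00, -2.88137086e-01]), 'joint_velocities': array([-0.00111535, -0.00098122,  0.00219976,  0.00272698,  0.00060384,
       -0.00033988]), 'tau': array([-2.57801410e-03, -5.84765303e+01,  2.94107956e+01,  6.95467383e+00,
       -3.23863860e-03,  1.12609604e-05]), 'tcp_pos': array([199.23455146, 644.48886275, 230.44676093]), 'ee_rot': array([ 9.88777355e-01, -1.49394712e-01, -3.53655295e-05,  7.49340961e-04]), 'force': array([ 0.53096268, -0.04199775, -0.73732449]), 'wrist_torque': array([-0.03350774, -0.00480161,  0.02706354]), 'gripper_force': 0.0, 'width': 85.43308666181689}
```

View pics/side0.png

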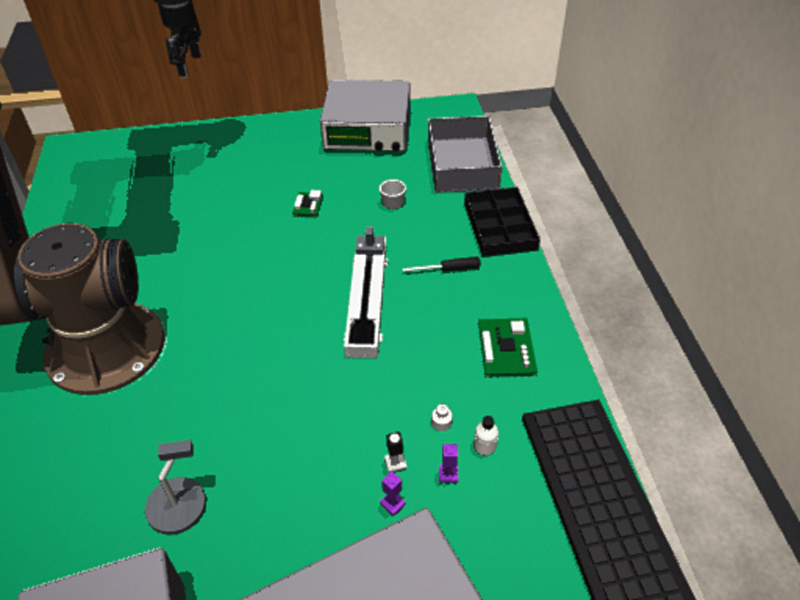

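View pics/top0.png

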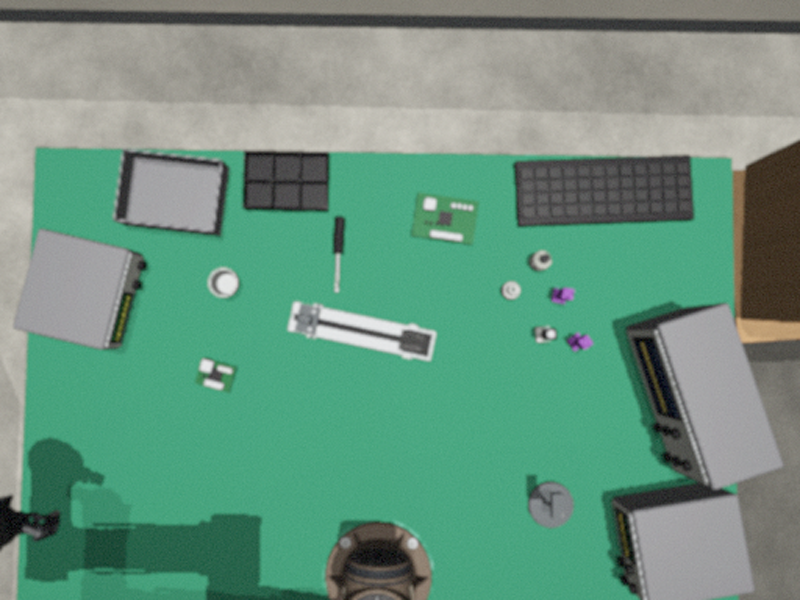

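The side view shows the rail with its mouth near (363,335)/800 px and the stop at (370,240). The real key, with a black handle and pale foot, is at (395,450), with purple look-alikes next to it. In the top view the key is at (545,333) and the rail runs from (290,318) to (435,342). Next I'll zoom in.

Run:
```python
from h import *
s=cam('side');t=cam('top')
def cr(c,x,y,w,h): return cv2.resize(c['img'][y:y+h,x:x+w,::-1],(400,300),interpolation=cv2.INTER_CUBIC)
# side key, top key, side rail, top rail
im=np.vstack([np.hstack([cr(s,232,262,80,60),cr(t,320,180,80,60)]),np.hstack([cr(s,180,140,120,90),cr(t,180,170,104,78)])])
cv2.imwrite('pics/crop.png',im)
# rail top outline in top view: bright
g=t['img'].astype(int); hsv=cv2.cvtColor(t['img'],cv2.COLOR_RGB2HSV)
m=(hsv[:,:,1]<60).astype(np.uint8); m[:180]=0;m[240:]=0;m[:,:175]=0;m[:,290:]=0
m=cv2.morphologyEx(m,cv2.MORPH_CLOSE,np.ones((5,5)))
cs,_=cv2.findContours(m,0,2); c=max(cs,key=cv2.contourArea); r=cv2.minAreaRect(c); b=cv2.boxPoints(r); print('rail',r,[plane(t,*p,34)[:2].round(1).tolist() for p in b])
print(plane(t,*r[0],34))
```

```text
rail ((231.26121520996094, 211.6570587158203), (94.45447540283203, 23.162797927856445), 11.659292221069336) [[529.2, 210.0], [607.8, 195.5], [546.1, -125.2], [467.8, -109.8]]
[537.62126746  42.56809077  34.        ]
```

View pics/crop.png

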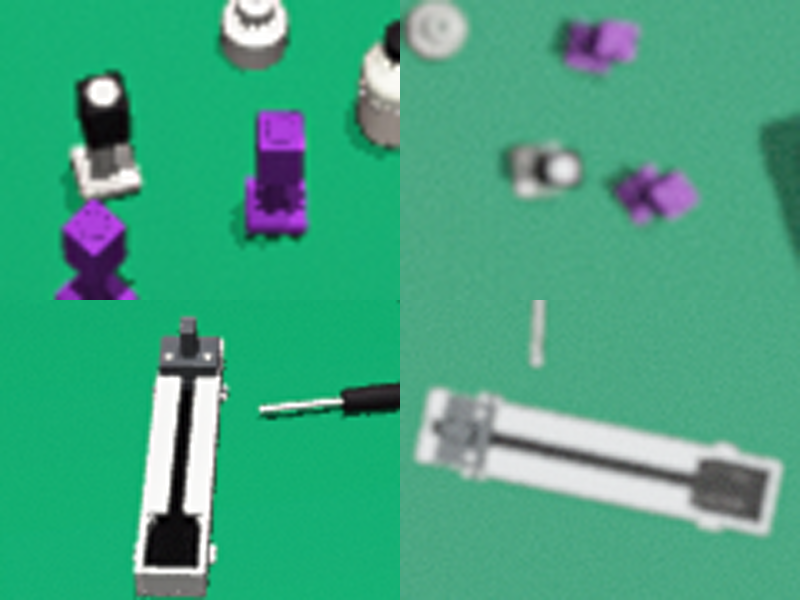

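The crop shows the white handle top at side (102,92) and top (563,168) in crop pixels, and the foot is turned roughly 10° in the picture. The slit and stop are clear. Next I need the precise rail axis, and the lugs to settle the key's yaw.

Run:
```python
from h import *
s=cam('side');t=cam('top')
# average a few frames
def avg(n,k): return np.mean([read_camera(n)['img'].astype(float) for _ in range(k)],0).astype(np.uint8)
S=avg('side',4);T=avg('top',4)
cv2.imwrite('pics/k.png',np.hstack([cv2.resize(S[274:304,242:264,::-1],(440,600),interpolation=cv2.INTER_NEAREST),cv2.resize(T[203:225,340:358,::-1],(360,440),interpolation=cv2.INTER_CUBIC) if 0 else cv2.resize(T[199:229,340:358,::-1],(360,600),interpolation=cv2.INTER_NEAREST)]))
# slit: dark pixels centroid per column/row
def lips(img,c,along,lo,hi,a,b):
    g=img.min(2).astype(float) if 0 else cv2.cvtColor(img,cv2.COLOR_RGB2GRAY).astype(float); P=[]
    for k in range(lo,hi):
        f=(k-lo)/(hi-1-lo); m=a+(b-a)*f; idx=np.arange(int(m)-4,int(m)+6)
        line=g[idx,k] if along=='x' else g[k,idx]
        w=np.clip(line.max()-30-line,0,None); p=(w*idx).sum()/w.sum()
        P.append(plane(c,*( (k,p) if along=='x' else (p,k)),34)[:2])
    P=np.array(P); vx,vy,x0,y0=cv2.fitLine(P.astype(np.float32),cv2.DIST_HUBER,0,.01,.01).ravel()
    if vy<0: vx,vy=-vx,-vy
    r=(P-[x0,y0])@[vy,-vx]
    return np.array([vx,vy]),np.array([x0,y0]),r.std()
for n,a in(('top',(T,t,'x',208,255,206.,216.)),('side',(S,s,'y',166,200,235.5,232.5))):
    d,p,r=lips(*a); print(n,'dir',d,'ang deg of +y from +y axis',np.degrees(np.arctan2(-d[0],d[1])),'x at y=0,50:',p[0]+(0-p[1])*d[0]/d[1],p[0]+(50-p[1])*d[0]/d[1],r)
# rail end corners from crop view
C=lambda x,y:plane(t,180+(x-400)/3.846,170+(y-300)/3.846,34)[:2].round(1)
print('top',C(430,388),C(415,462),C(782,462),C(768,537),'stop front',C(495,400),C(482,475))
D=lambda x,y,z:plane(s,180+x/3.333,140+(y-300)/3.333,z)[:2].round(1)
print('side mouth end',D(135,573,34),D(207,573,34),'stopfront lip',D(162,374,50),D(218,374,50))
print('key top: side',plane(s,252.4,280.4,86),'top',plane(t,352.6,213.6,86))
```

```text
top dir [0.19563541 0.9806767 ] ang deg of +y from +y axis -11.281844 x at y=0,50: 529.9033 539.87787 0.13675496735179718
side dir [0.19605497 0.9805929 ] ang deg of +y from +y axis -11.306357 x at y=0,50: 529.49976 539.4965 0.30525563742424494
top [600.5 193.8] [533.9 205.9] [ 538.2 -123.4] [ 470.9 -111.5] stop front [590.5 135.2] [523.  145.6]
side mouth end [ 477.2 -109.7] [ 542.1 -120.8] stopfront lip [531.7 131.3] [587.7 121.5]
key top: side [ 537.35546988 -362.59819623   86.        ] top [ 536.20335366 -364.41122562   86.        ]
```

View pics/k.png

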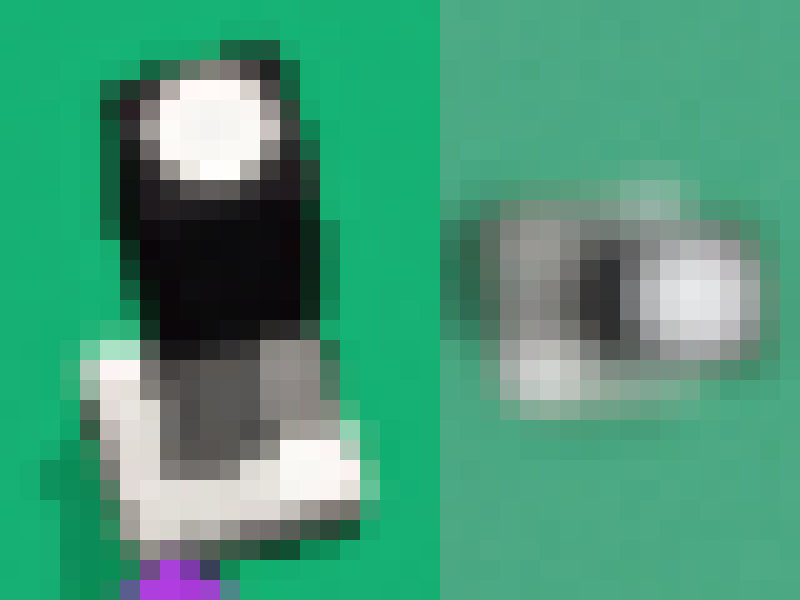

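The zoom shows the white foot with its near edge running from about (249,301) to (260,299) px and its left edge from (246,292) to (249,301). The lugs can't be identified yet. I'll get the edge directions and where the purple neighbours stand, then grip.

Run:
```python
from h import *
s=cam('side');t=cam('top')
P=lambda x,y,z:plane(s,242+x/20-.5,274+y/20-.5,z)[:2]
a,b,c=P(140,520,13),P(360,480,13),P(85,345,13)
print(a,b,c,'front',np.degrees(np.arctan2(*(b-a)[::-1])),np.linalg.norm(b-a),'left',np.degrees(np.arctan2(*(c-a)[::-1])),np.linalg.norm(c-a),'ctr',(b+c)/2)
hs=cv2.cvtColor(s['img'],cv2.COLOR_RGB2HSV);ht=cv2.cvtColor(t['img'],cv2.COLOR_RGB2HSV)
for h,cc in((hs,s),(ht,t)):
    m=((h[:,:,0]>130)&(h[:,:,0]<160)&(h[:,:,1]>90)).astype(np.uint8)
    n,_,st,ce=cv2.connectedComponentsWithStats(m)
    for i in range(1,n):
        if st[i,4]>20: print(st[i],ce[i],plane(cc,*ce[i],45)[:2])
print('purple tops',plane(t,376,219.4,86)[:2],plane(t,363.6,187.6,86)[:2], 'side',plane(s,251,304.5,86)[:2],plane(s,288.2,288,86)[:2])
print('stop fin top', plane(t,180+55/3.846,170+131/3.846,86),plane(s,180+188/3.333,140+22/3.333,86))
```

```text
[ 523.43967144 -374.29895263] [ 553.77728163 -373.20086719] [ 519.96822117 -346.36640483] front 2.072945326268883 30.357476574049198 left 97.08438077104522 28.147436712270096 ctr [ 536.8727514  -359.78363601]
[281 284  12  25 238] [287.09243697 297.22268908] [ 622.81940637 -402.87003285]
[243 302  16  28 266] [250.67293233 315.53007519] [ 520.20797122 -439.27563071]
[354 185  13   9  88] [359.35227273 188.64772727] [ 622.53103178 -397.44323089]
[364 214  14  10  91] [370.42857143 218.52747253] [ 520.35221286 -435.49574357]
purple tops [ 517.9083313  -442.62021929] [ 623.67301104 -401.23472594] side [ 523.15814307 -431.34308143] [ 624.8294966  -400.34258675]
stop fin top [560.96681833 164.25366121  86.        ] [564.26096471 164.72589354  86.        ]
```

{"name": "servo_tool", "arguments": {"moves": [{"tx":0.944,"ty":0.604,"yaw":0.753,"hand":1},{"tx":0.944,"ty":0.604,"yaw":0.753,"hand":1},{"tx":0.944,"ty":0.604,"yaw":0.753,"hand":1},{"tx":0.944,"ty":0.604,"yaw":0.753,"hand":1},{"tx":0.944,"ty":0.604,"yaw":0.753,"hand":1},{"tx":0.944,"ty":0.604,"yaw":0.753,"hand":1},{"tx":0.944,"ty":0.604,"yaw":0.753,"hand":1},{"tx":0.944,"ty":0.604,"yaw":0.753,"hand":1},{"tx":0.944,"ty":0.604,"yaw":0.753,"hand":1},{"tx":0.944,"ty":0.604,"yaw":0.753,"hand":1},{"tx":0.944,"ty":0.604,"yaw":0.753,"hand":1}]}}

```text
schema error: expected keys tx, ty, tz, yaw, hand
```

```bash
cat >> h.py <<'E'
from scipy.spatial.transform import Rotation as Ro
def go(x,y,z,ydeg=None):
    s=state();R=Ro.from_quat(s['ee_rot']).as_matrix();d=R.T@(np.array([x,y,z])-s['tcp_pos'])/250
    a=np.degrees(np.arctan2(R[1,1],R[0,1]));o=''
    if ydeg is not None:
        e=(a-ydeg+90)%180-90;o=round(e/90,4)
    print('clk',s['clock'],'tcp',s['tcp_pos'].round(1),'yang',a.round(2),'tilt',R[2,2].round(5),'F',s['force'].round(1),'w',round(s['width'],1),'\nMOVE',d.round(4),'yaw',o)
E
python3 -c "
from h import *
print(state()['joint_positions']);go(500,200,230,5);go(537,-362.5,110,5)"
```

```text
[ 1.55910180e+00  3.58551941e-01  1.18943248e-02 -1.10446391e-05
 -1.22413026e+00 -2.88133537e-01]
clk 0.8 tcp [199.4 644.9 231.3] yang -107.18 tilt -1.0 F [-0.2 -0.5 -0.1] w 85.9 
MOVE [1.6745 1.3448 0.0053] yaw 0.7536
clk 0.8 tcp [199.4 644.9 231.3] yang -107.18 tilt -1.0 F [-0.2 -0.5 -0.1] w 85.9 
MOVE [2.4805 3.4507 0.4853] yaw 0.7536
```

All five keys are required in each row.

{"name": "servo_tool", "arguments": {"moves": [{"tx":0.944,"ty":0.604,"tz":0,"yaw":0.753,"hand":1},{"tx":0.944,"ty":0.604,"tz":0,"yaw":0.753,"hand":1},{"tx":0.944,"ty":0.604,"tz":0,"yaw":0.753,"hand":1},{"tx":0.944,"ty":0.604,"tz":0,"yaw":0.753,"hand":1},{"tx":0.944,"ty":0.604,"tz":0,"yaw":0.753,"hand":1},{"tx":0.944,"ty":0.604,"tz":0,"yaw":0.753,"hand":1},{"tx":0.944,"ty":0.604,"tz":0,"yaw":0.753,"hand":1},{"tx":0.944,"ty":0.604,"tz":0,"yaw":0.753,"hand":1},{"tx":0.944,"ty":0.604,"tz":0,"yaw":0.753,"hand":1},{"tx":0.944,"ty":0.604,"tz":0,"yaw":0.753,"hand":1},{"tx":0.944,"ty":0.604,"tz":0,"yaw":0.753,"hand":1}]}}

```text
clock: 1.72
tcp_pos: [380.5, 430.6, 231.5]
ee_rot: [0.736, -0.676, -0.0, -0.0]
force: [0.6, -0.2, -0.0]
width: 85.4
gripper_force: 0.0
```

```bash
python3 -c "
from h import *
print(state()['joint_positions']);go(480,200,230,5);go(540,-40,230);go(537,-362.5,110,5)"
```

```text
[ 1.18736380e+00  1.94277359e-01 -2.14473778e-01 -1.26091619e-05
 -1.16166848e+00 -1.10254670e+00]
clk 1.7167 tcp [380.5 430.6 231.5] yang -175.14 tilt -1.0 F [ 0.6 -0.2 -0. ] w 85.4 
MOVE [ 0.9528 -0.3184  0.0058] yaw -0.0016
clk 1.7167 tcp [380.5 430.6 231.5] yang -175.14 tilt -1.0 F [ 0.6 -0.2 -0. ] w 85.4 
MOVE [ 1.9297 -0.4762  0.0055] yaw 
clk 1.7167 tcp [380.5 430.6 231.5] yang -175.14 tilt -1.0 F [ 0.6 -0.2 -0. ] w 85.4 
MOVE [ 3.2142 -0.3549  0.485 ] yaw -0.0016
```

{"name": "servo_tool", "arguments": {"moves": [{"tx":1,"ty":-0.36,"tz":0,"yaw":0,"hand":1},{"tx":1,"ty":-0.36,"tz":0,"yaw":0,"hand":1},{"tx":1,"ty":-0.36,"tz":0,"yaw":0,"hand":1},{"tx":1,"ty":-0.36,"tz":0,"yaw":0,"hand":1},{"tx":1,"ty":-0.36,"tz":0,"yaw":0,"hand":1},{"tx":1,"ty":-0.36,"tz":0,"yaw":0,"hand":1},{"tx":1,"ty":-0.36,"tz":0,"yaw":0,"hand":1}]}}

```text
clock: 2.3
tcp_pos: [492.7, 186.3, 231.5]
ee_rot: [0.738, -0.675, 0.0, 0.0]
force: [-0.2, -0.1, -1.2]
width: 85.3
gripper_force: 0.0
```

{"name": "servo_tool", "arguments": {"moves": [{"tx":1,"ty":0,"tz":0,"yaw":0,"hand":1},{"tx":1,"ty":0,"tz":0,"yaw":0,"hand":1},{"tx":1,"ty":0,"tz":0,"yaw":0,"hand":1},{"tx":1,"ty":0,"tz":0,"yaw":0,"hand":1},{"tx":1,"ty":0,"tz":0,"yaw":0,"hand":1},{"tx":1,"ty":0,"tz":0,"yaw":0,"hand":1},{"tx":1,"ty":0,"tz":0,"yaw":0,"hand":1}]}}

```text
clock: 2.88
tcp_pos: [513.7, -64.6, 231.4]
ee_rot: [0.737, -0.676, 0.0, 0.0]
force: [0.3, 0.0, 0.8]
width: 85.3
gripper_force: 0.0
```

{"name": "servo_tool", "arguments": {"moves": [{"tx":1,"ty":0,"tz":0,"yaw":0,"hand":1},{"tx":1,"ty":0,"tz":0,"yaw":0,"hand":1},{"tx":1,"ty":0,"tz":0,"yaw":0,"hand":1},{"tx":1,"ty":0,"tz":0,"yaw":0,"hand":1},{"tx":1,"ty":0,"tz":0,"yaw":0,"hand":1},{"tx":1,"ty":0,"tz":0,"yaw":0,"hand":1},{"tx":1,"ty":0,"tz":0,"yaw":0,"hand":1},{"tx":1,"ty":0,"tz":0,"yaw":0,"hand":1}]}}

```text
clock: 3.55
tcp_pos: [535.5, -310.3, 230.3]
ee_rot: [0.737, -0.676, -0.001, 0.0]
force: [-0.1, 0.4, -0.5]
width: 85.8
gripper_force: 0.0
```

```bash
python3 -c "
from h import *
go(537,-362.5,52,5)"
```

```text
clk 3.55 tcp [ 535.5 -310.3  230.3] yang -175.03 tilt -1.0 F [-0.1  0.4 -0.5] w 85.8 
MOVE [0.2086 0.0112 0.7131] yaw -0.0003
```

{"name": "servo_tool", "arguments": {"moves": [{"tx":0.2,"ty":0.01,"tz":0,"yaw":0,"hand":1},{"tx":0.2,"ty":0.01,"tz":0,"yaw":0,"hand":1},{"tx":0.2,"ty":0.01,"tz":0.15,"yaw":0,"hand":1},{"tx":0.2,"ty":0.01,"tz":0.3,"yaw":0,"hand":1},{"tx":0.2,"ty":0.01,"tz":0.4,"yaw":0,"hand":1},{"tx":0.2,"ty":0.01,"tz":0.4,"yaw":0,"hand":1}]}}

```text
clock: 4.05
tcp_pos: [534.8, -355.6, 125.5]
ee_rot: [0.738, -0.675, -0.005, 0.001]
force: [-0.8, 1.4, -1.0]
width: 85.3
gripper_force: 0.0
```

```bash
python3 -c "
from h import *
go(537,-362.5,52,5)
s=cam('side')
im=cv2.resize(s['img'][235:325,190:310,::-1],(800,600),interpolation=cv2.INTER_CUBIC);cv2.imwrite('pics/g.png',im)"
```

```text
clk 4.05 tcp [ 534.8 -355.6  125.5] yang -174.86 tilt -0.99996 F [-0.8  1.4 -1. ] w 85.3 
MOVE [ 0.0299 -0.0087  0.2938] yaw 0.0016
```

View pics/g.png

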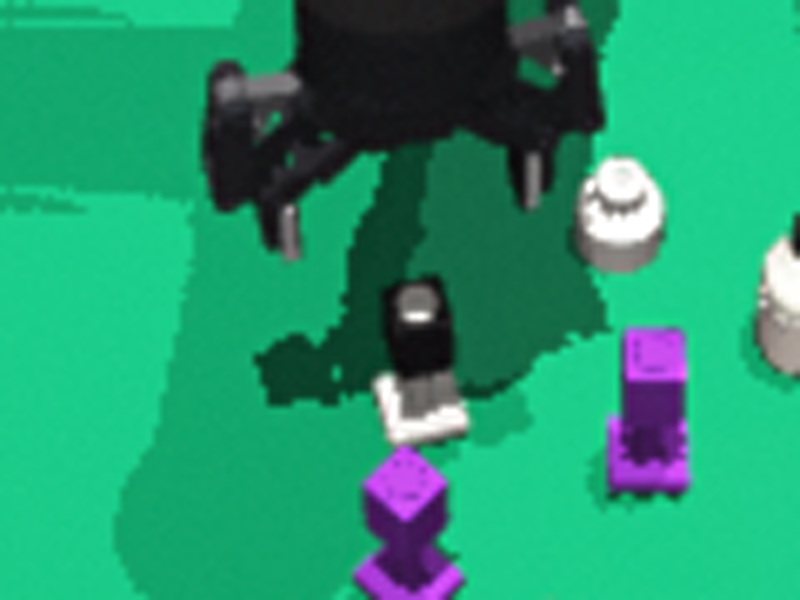

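The picture shows the gripper straddling the key, with fingers at (285,240) and (530,190), clear of the weight and the look-alikes. I'll descend and grip.

{"name": "servo_tool", "arguments": {"moves": [{"tx":0,"ty":0,"tz":0.1,"yaw":0,"hand":1},{"tx":0,"ty":0,"tz":0.2,"yaw":0,"hand":1},{"tx":0,"ty":0,"tz":0.3,"yaw":0,"hand":1},{"tx":0,"ty":0,"tz":0.3,"yaw":0,"hand":1},{"tx":0,"ty":0,"tz":0.3,"yaw":0,"hand":1}]}}

```text
clock: 4.52
tcp_pos: [538.6, -358.1, 57.7]
ee_rot: [0.738, -0.675, 0.0, 0.0]
force: [0.3, -0.4, 1.1]
width: 85.3
gripper_force: 0.0
```

```bash
python3 -c "
from h import *
go(537,-362.5,52,5)"
```

```text
clk 4.5167 tcp [ 538.6 -358.1   57.7] yang -174.84 tilt -1.0 F [ 0.3 -0.4  1.1] w 85.3 
MOVE [0.017  0.0081 0.0228] yaw 0.0018
```

{"name": "servo_tool", "arguments": {"moves": [{"tx":0.017,"ty":0.008,"tz":0.02,"yaw":0,"hand":1},{"tx":0.017,"ty":0.008,"tz":0.02,"yaw":0,"hand":0.4},{"tx":0.017,"ty":0.008,"tz":0.02,"yaw":0,"hand":0},{"tx":0.017,"ty":0.008,"tz":0.02,"yaw":0,"hand":0},{"tx":0.017,"ty":0.008,"tz":0.02,"yaw":0,"hand":0},{"tx":0.017,"ty":0.008,"tz":0.02,"yaw":0,"hand":0},{"tx":0.017,"ty":0.008,"tz":0.02,"yaw":0,"hand":0},{"tx":0.017,"ty":0.008,"tz":0.02,"yaw":0,"hand":0}], "squeeze": 40}}

```text
clock: 5.18
tcp_pos: [536.4, -362.8, 51.8]
ee_rot: [0.738, -0.675, 0.0, 0.0]
force: [-0.9, 1.1, 3.4]
width: 23.6
gripper_force: 44.7
```

```bash
python3 -c "
from h import *
go(514,-79,150,-11.3)"
```

```text
clk 5.1833 tcp [ 536.4 -362.8   51.8] yang -174.93 tilt -1.0 F [-0.9  1.1  3.4] w 23.6 
MOVE [-1.1385 -0.011  -0.393 ] yaw 0.1819
```

{"name": "servo_tool", "arguments": {"moves": [{"tx":0,"ty":0,"tz":-0.2,"yaw":0,"hand":0},{"tx":0,"ty":0,"tz":-0.4,"yaw":0,"hand":0},{"tx":-0.1,"ty":0,"tz":-0.55,"yaw":0,"hand":0},{"tx":-0.25,"ty":0,"tz":-0.7,"yaw":0,"hand":0},{"tx":-0.4,"ty":0,"tz":-0.8,"yaw":0,"hand":0},{"tx":-0.55,"ty":0,"tz":-0.9,"yaw":0,"hand":0},{"tx":-0.7,"ty":0,"tz":-1,"yaw":0,"hand":0},{"tx":-0.85,"ty":0,"tz":-1,"yaw":0,"hand":0},{"tx":-1,"ty":0,"tz":-1,"yaw":0,"hand":0},{"tx":-1,"ty":0,"tz":-1,"yaw":0,"hand":0},{"tx":-1,"ty":0,"tz":-1,"yaw":0,"hand":0}]}}

```text
clock: 6.1
tcp_pos: [513.9, -109.9, 302.5]
ee_rot: [0.739, -0.674, 0.0, -0.001]
force: [0.2, -0.6, -2.2]
width: 23.4
gripper_force: 44.1
```

{"name": "servo_tool", "arguments": {"moves": [{"tx":-0.14,"ty":0,"tz":-0.5,"yaw":0.182,"hand":0},{"tx":-0.14,"ty":0,"tz":-0.5,"yaw":0.182,"hand":0},{"tx":-0.14,"ty":0,"tz":-0.5,"yaw":0.182,"hand":0},{"tx":-0.14,"ty":0,"tz":-0.5,"yaw":0.182,"hand":0},{"tx":-0.14,"ty":0,"tz":-0.5,"yaw":0.182,"hand":0},{"tx":-0.14,"ty":0,"tz":-0.5,"yaw":0.182,"hand":0}]}}

```text
clock: 6.6
tcp_pos: [511.0, -78.6, 425.7]
ee_rot: [-0.634, 0.773, 0.0, 0.0]
force: [0.4, -0.1, -2.4]
width: 23.6
gripper_force: 44.0
```

```bash
python3 -c "
from h import *
go(514,-79,150,-11.3)
s=cam('side');T=state()['tcp_pos']
u,v=map(int,proj(s,T-[0,0,40]));print(u,v)
im=cv2.resize(s['img'][v-24:v+24,u-32:u+32,::-1],(800,600),interpolation=cv2.INTER_CUBIC);cv2.imwrite('pics/l.png',im)"
```

```text
clk 6.6 tcp [511.  -78.6 425.7] yang 168.72 tilt -1.0 F [ 0.4 -0.1 -2.4] w 23.6 
MOVE [-2.0000e-04 -1.2700e-02  1.1028e+00] yaw 0.0002
222 123
```

View pics/l.png

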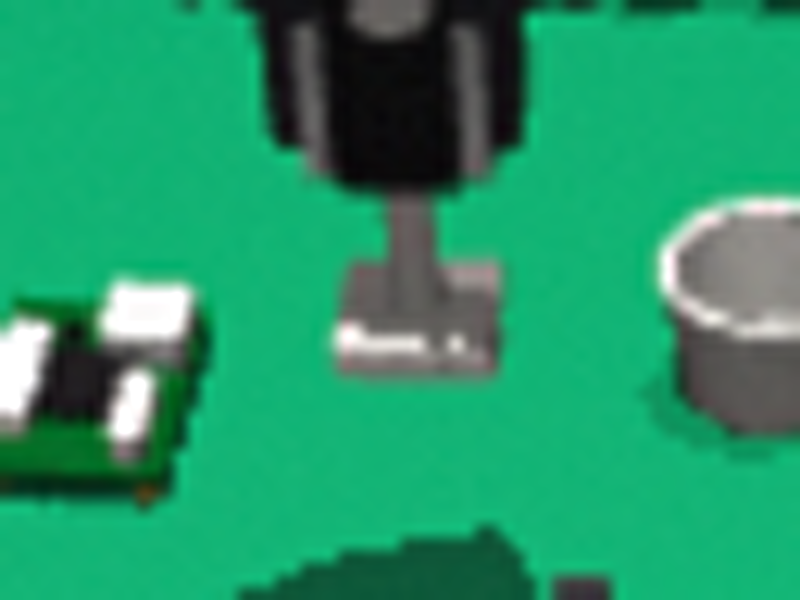

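The picture shows the held foot plate at about (335–500, 260–378) with a flat bottom and no lug at the middle of its near edge. So the lugs lie across, along the finger-closing line, which is what the rail needs. I'll lower it into the mouth.

{"name": "servo_tool", "arguments": {"moves": [{"tx":0,"ty":-0.013,"tz":0.15,"yaw":0,"hand":0},{"tx":0,"ty":-0.013,"tz":0.3,"yaw":0,"hand":0},{"tx":0,"ty":-0.013,"tz":0.45,"yaw":0,"hand":0},{"tx":0,"ty":-0.013,"tz":0.6,"yaw":0,"hand":0},{"tx":0,"ty":-0.013,"tz":0.75,"yaw":0,"hand":0},{"tx":0,"ty":-0.013,"tz":0.9,"yaw":0,"hand":0},{"tx":0,"ty":-0.013,"tz":1,"yaw":0,"hand":0},{"tx":0,"ty":-0.013,"tz":1,"yaw":0,"hand":0},{"tx":0,"ty":-0.013,"tz":1,"yaw":0,"hand":0}]}}

```text
clock: 7.4
tcp_pos: [512.9, -80.2, 174.7]
ee_rot: [-0.634, 0.774, 0.001, -0.002]
force: [0.1, -0.5, -0.2]
width: 23.4
gripper_force: 43.9
```

{"name": "servo_tool", "arguments": {"moves": [{"tx":0,"ty":0,"tz":0.1,"yaw":0,"hand":0},{"tx":0,"ty":0,"tz":0.2,"yaw":0,"hand":0},{"tx":0,"ty":0,"tz":0.24,"yaw":0,"hand":0},{"tx":0,"ty":0,"tz":0.24,"yaw":0,"hand":0}]}}

```text
clock: 7.73
tcp_pos: [513.7, -79.7, 115.6]
ee_rot: [-0.634, 0.773, 0.001, -0.001]
force: [-0.6, -1.4, -1.6]
width: 23.5
gripper_force: 43.9
```

```bash
python3 -c "
from h import *
go(514.1,-79,65.8,-11.3)
s=cam('side');t=cam('top')
def cr(c,x,y,w,h): return cv2.resize(c['img'][y:y+h,x:x+w,::-1],(400,600),interpolation=cv2.INTER_CUBIC)
cv2.imwrite('pics/m.png',np.hstack([cr(s,204,166,48,72),cr(t,244,180,48,72)]))"
```

```text
clk 7.7333 tcp [513.7 -79.7 115.6] yang 168.66 tilt -1.0 F [-0.6 -1.4 -1.6] w 23.5 
MOVE [-0.0034 -0.0016  0.1991] yaw -0.0004
```

View pics/m.png

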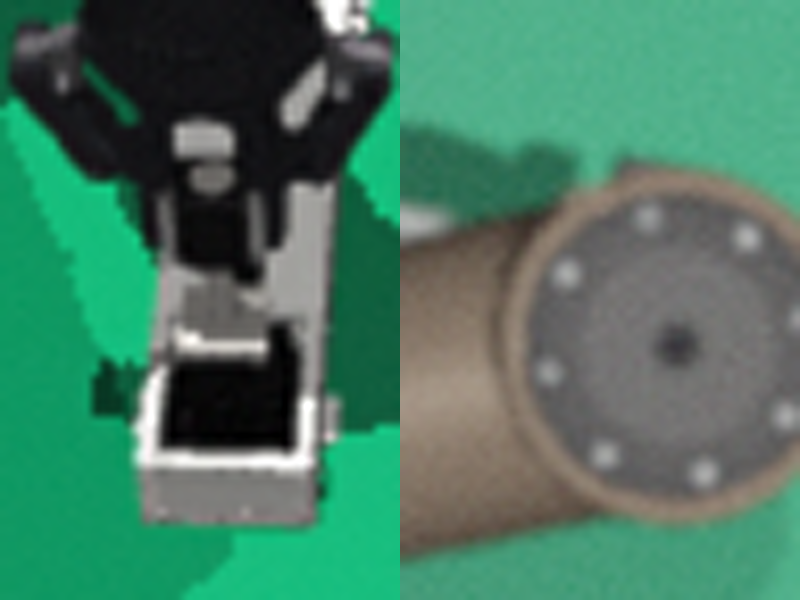

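The picture shows the held foot plate's near edge at (175–265, 350) above the mouth opening at (160–300, 350–450). By my estimate it clears the walls on all sides once lowered.

{"name": "servo_tool", "arguments": {"moves": [{"tx":-0.003,"ty":-0.002,"tz":0.06,"yaw":0,"hand":0},{"tx":-0.003,"ty":-0.002,"tz":0.12,"yaw":0,"hand":0},{"tx":-0.003,"ty":-0.002,"tz":0.17,"yaw":0,"hand":0},{"tx":-0.003,"ty":-0.002,"tz":0.18,"yaw":0,"hand":0},{"tx":-0.003,"ty":-0.002,"tz":0.19,"yaw":0,"hand":0},{"tx":-0.003,"ty":-0.002,"tz":0.194,"yaw":0,"hand":0},{"tx":-0.003,"ty":-0.002,"tz":0.194,"yaw":0,"hand":0}]}}

```text
clock: 8.42
tcp_pos: [515.8, -78.7, 68.9]
ee_rot: [-0.634, 0.773, -0.0, 0.001]
force: [-0.5, 0.4, -1.0]
width: 23.6
gripper_force: 44.0
```

```bash
python3 -c "
from h import *
go(514.1,-79,65.8,-11.3)"
```

```text
clk 8.4167 tcp [515.8 -78.7  68.9] yang 168.69 tilt -1.0 F [-0.5  0.4 -1. ] w 23.6 
MOVE [0.0025 0.0065 0.0123] yaw -0.0001
```

{"name": "servo_tool", "arguments": {"moves": [{"tx":0,"ty":0.006,"tz":0.004,"yaw":0,"hand":0},{"tx":0,"ty":0.006,"tz":0.008,"yaw":0,"hand":0},{"tx":0,"ty":0.006,"tz":0.012,"yaw":0,"hand":0},{"tx":0,"ty":0.006,"tz":0.012,"yaw":0,"hand":0}]}}

```text
clock: 8.75
tcp_pos: [513.8, -78.5, 65.7]
ee_rot: [-0.634, 0.773, -0.0, 0.0]
force: [-2.0, 1.9, 7.8]
width: 23.5
gripper_force: 45.1
```

```bash
python3 -c "
from h import *
go(514.1,-79,64.8,-11.3)"
```

```text
clk 8.75 tcp [513.8 -78.5  65.7] yang 168.7 tilt -1.0 F [-2.   1.9  7.8] w 23.5 
MOVE [ 0.0018 -0.0015  0.0038] yaw -0.0
```

{"name": "servo_tool", "arguments": {"moves": [{"tx":-0.02,"ty":0,"tz":-0.002,"yaw":0,"hand":0},{"tx":-0.04,"ty":0,"tz":-0.002,"yaw":0,"hand":0},{"tx":-0.06,"ty":0,"tz":-0.002,"yaw":0,"hand":0},{"tx":-0.08,"ty":0,"tz":-0.002,"yaw":0,"hand":0},{"tx":-0.1,"ty":0,"tz":-0.002,"yaw":0,"hand":0},{"tx":-0.12,"ty":0,"tz":-0.002,"yaw":0,"hand":0},{"tx":-0.12,"ty":0,"tz":-0.002,"yaw":0,"hand":0}], "squeeze": 60}}

```text
clock: 9.33
tcp_pos: [519.9, -48.4, 65.8]
ee_rot: [-0.634, 0.773, -0.0, 0.0]
force: [-1.5, -0.4, 6.4]
width: 23.4
gripper_force: 59.8
```

{"name": "servo_tool", "arguments": {"moves": [{"tx":-0.02,"ty":0,"tz":0,"yaw":0,"hand":0},{"tx":-0.04,"ty":0,"tz":0,"yaw":0,"hand":0},{"tx":-0.06,"ty":0,"tz":0,"yaw":0,"hand":0},{"tx":-0.08,"ty":0,"tz":0,"yaw":0,"hand":0},{"tx":-0.1,"ty":0,"tz":0,"yaw":0,"hand":0},{"tx":-0.12,"ty":0,"tz":0,"yaw":0,"hand":0},{"tx":-0.12,"ty":0,"tz":0,"yaw":0,"hand":0}]}}

```text
clock: 9.92
tcp_pos: [525.7, -19.0, 65.8]
ee_rot: [-0.634, 0.773, -0.0, -0.0]
force: [-1.4, -1.1, 6.7]
width: 23.1
gripper_force: 59.9
```

```bash
cat >> h.py <<'E'
def rail():
    s=state();e=np.array([.1958,.9806]);p=s['tcp_pos'];d=p[:2]-[537.8,40.5]
    f=s['force'];print('clk',s['clock'],'rail y',(d@e).round(1),'x',(d@[e[1],-e[0]]).round(2),'z',p[2].round(2),'F along,across,z',(f[:2]@e).round(1),(f[:2]@[e[1],-e[0]]).round(1),f[2].round(1),'w',round(s['width'],1))
E
python3 -c "
from h import *
rail()"
```

```text
clk 9.9167 rail y -60.7 x -0.26 z 65.77 F along,across,z -1.4 -1.1 6.7 w 23.1
```

{"name": "servo_tool", "arguments": {"moves": [{"tx":0,"ty":0,"tz":0.006,"yaw":0,"hand":0},{"tx":-0.004,"ty":0,"tz":0.008,"yaw":0,"hand":0},{"tx":-0.008,"ty":0,"tz":0.008,"yaw":0,"hand":0},{"tx":-0.012,"ty":0,"tz":0.008,"yaw":0,"hand":0},{"tx":-0.016,"ty":0,"tz":0.008,"yaw":0,"hand":0},{"tx":-0.02,"ty":0,"tz":0.008,"yaw":0,"hand":0},{"tx":-0.024,"ty":0,"tz":0.008,"yaw":0,"hand":0},{"tx":-0.028,"ty":0,"tz":0.008,"yaw":0,"hand":0},{"tx":-0.032,"ty":0,"tz":0.008,"yaw":0,"hand":0},{"tx":-0.036,"ty":0,"tz":0.008,"yaw":0,"hand":0},{"tx":-0.04,"ty":0,"tz":0.008,"yaw":0,"hand":0}]}}

```text
clock: 10.83
tcp_pos: [527.9, -10.6, 65.0]
ee_rot: [-0.634, 0.773, -0.001, -0.0]
force: [-1.7, -7.7, 14.7]
width: 23.2
gripper_force: 62.2
```

```bash
python3 -c "
from h import *
rail()"
```

```text
clk 10.8333 rail y -52.0 x 0.31 z 64.98 F along,across,z -7.9 -0.1 14.7 w 23.2
```

{"name": "servo_tool", "arguments": {"moves": [{"tx":-0.004,"ty":0,"tz":0,"yaw":0,"hand":0},{"tx":-0.008,"ty":0,"tz":0,"yaw":0,"hand":0},{"tx":-0.012,"ty":0,"tz":0,"yaw":0,"hand":0},{"tx":-0.016,"ty":0,"tz":0,"yaw":0,"hand":0},{"tx":-0.02,"ty":0,"tz":0,"yaw":0,"hand":0},{"tx":-0.024,"ty":0,"tz":0,"yaw":0,"hand":0},{"tx":-0.028,"ty":0,"tz":0,"yaw":0,"hand":0},{"tx":-0.032,"ty":0,"tz":0,"yaw":0,"hand":0},{"tx":-0.036,"ty":0,"tz":0,"yaw":0,"hand":0},{"tx":-0.04,"ty":0,"tz":0,"yaw":0,"hand":0}]}}

```text
clock: 11.67
tcp_pos: [528.8, -3.1, 63.6]
ee_rot: [-0.634, 0.773, -0.001, -0.002]
force: [3.4, -22.7, 0.3]
width: 23.5
gripper_force: 60.8
```

```bash
python3 -c "
from h import *
rail()"
```

```text
clk 11.6667 rail y -44.5 x -0.29 z 63.62 F along,across,z -21.6 7.8 0.3 w 23.5
```

The height dropped and the along-rail force jumped, so the lugs have caught the notch near rail y ≈ -44. I'll ease back and press down.

{"name": "servo_tool", "arguments": {"moves": [{"tx":0.006,"ty":0,"tz":0.004,"yaw":0,"hand":0},{"tx":0.01,"ty":0,"tz":0.008,"yaw":0,"hand":0},{"tx":0.01,"ty":0,"tz":0.012,"yaw":0,"hand":0},{"tx":0.01,"ty":0,"tz":0.016,"yaw":0,"hand":0},{"tx":0.01,"ty":0,"tz":0.016,"yaw":0,"hand":0}]}}

```text
clock: 12.08
tcp_pos: [529.5, -3.2, 63.2]
ee_rot: [-0.635, 0.773, -0.001, 0.0]
force: [-12.6, -5.5, 42.5]
width: 23.1
gripper_force: 66.8
```

```bash
python3 -c "
from h import *
rail()"
```

```text
clk 12.0833 rail y -44.5 x 0.42 z 63.22 F along,across,z -7.9 -11.3 42.5 w 23.1
```

{"name": "servo_tool", "arguments": {"moves": [{"tx":0,"ty":0,"tz":-0.01,"yaw":0,"hand":0},{"tx":0.004,"ty":0,"tz":-0.01,"yaw":0,"hand":0},{"tx":0.006,"ty":0,"tz":-0.008,"yaw":0,"hand":0},{"tx":0.008,"ty":0,"tz":-0.006,"yaw":0,"hand":0},{"tx":0.008,"ty":0,"tz":-0.006,"yaw":0,"hand":0}]}}

```text
clock: 12.5
tcp_pos: [529.4, -3.9, 63.5]
ee_rot: [-0.634, 0.773, -0.001, 0.001]
force: [-8.3, 0.5, 27.8]
width: 23.2
gripper_force: 65.3
```

```bash
python3 -c "
from h import *
rail()
s=cam('side')
cv2.imwrite('pics/n.png',cv2.resize(s['img'][150:225,200:256,::-1],(448,600),interpolation=cv2.INTER_CUBIC))"
```

```text
clk 12.5 rail y -45.2 x 0.41 z 63.51 F along,across,z -1.1 -8.2 27.8 w 23.2
```

View pics/n.png

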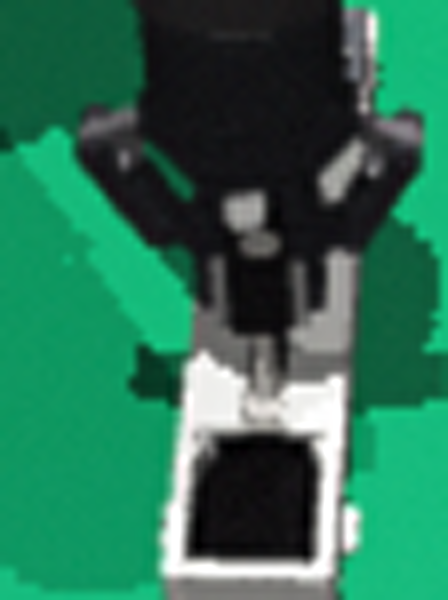

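The picture shows the stem between the lips at (262,370) and the key still upright between the pads. It is resting partway down, probably pitched in the grip. I'll release it to settle, then regrip with the fingers fore and aft, which fixes the pitch.

{"name": "servo_tool", "arguments": {"moves": [{"tx":0,"ty":0,"tz":-0.006,"yaw":0,"hand":0},{"tx":0,"ty":0,"tz":-0.01,"yaw":0,"hand":0},{"tx":0,"ty":0,"tz":-0.01,"yaw":0,"hand":0.5},{"tx":0,"ty":0,"tz":-0.01,"yaw":0,"hand":0.6},{"tx":0,"ty":0,"tz":-0.01,"yaw":0,"hand":0.6},{"tx":0,"ty":0,"tz":-0.01,"yaw":0,"hand":0.6}]}}

```text
clock: 13.05
tcp_pos: [528.2, -4.3, 63.0]
ee_rot: [-0.634, 0.773, 0.0, -0.0]
force: [0.5, -0.1, 0.5]
width: 51.0
gripper_force: 0.0
```

```bash
python3 -c "
from h import *
rail();print(state()['joint_positions'])
s=cam('side');t=state()['tcp_pos']
a=plane(s,200+260/8,150+243/8,86+8);print('before-release dot at z94/100',a.round(1),plane(s,200+260/8,150+243/8,100).round(1))
cv2.imwrite('pics/o.png',cv2.resize(s['img'][150:225,200:256,::-1],(448,600),interpolation=cv2.INTER_CUBIC))"
```

```text
clk 13.05 rail y -45.8 x -0.68 z 62.96 F along,across,z -0.0 0.5 0.5 w 51.0
[ 3.63421445e-01  2.95408543e-01 -5.21710565e-01 -2.79925519e-04
 -7.54203562e-01 -5.60830214e-01]
before-release dot at z94/100 [530.8   0.9  94. ] [530.4  -5.  100. ]
```

View pics/o.png

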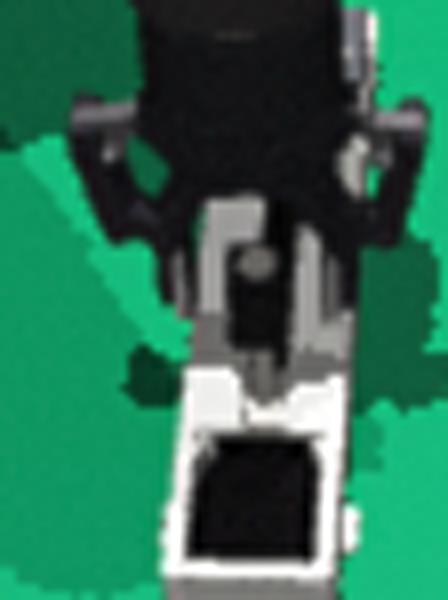

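After release the handle's dot moved from row 243 to 262 and the stem shortened, so the key looks to have dropped. I'll check this numerically against the expected dropped and riding positions.

```bash
cat >> h.py <<'E'
def dot(c,x0,x1,y0,y1):
    g=cv2.cvtColor(c['img'],cv2.COLOR_RGB2GRAY)[y0:y1,x0:x1].astype(float)
    print(g.astype(int));
E
python3 -c "
from h import *
s=cam('side')
dot(s,226,240,176,200)
e=np.array([.1958,.9806,0]);o=np.array([537.8,40.5,0])
for y in(-47,-44,-41):
  for z in(8,12,14):
    print(y,z,'dot',np.round(proj(s,o+e*y+[0,0,z+86]),1),'handle bottom front edge',np.round(proj(s,o+e*(y-12)+[0,0,z+50]),1))
"
```

```text
[[156 158 155 158 156 158 153  42   1  10  12  19  18  21]
 [154 156 153 158 157 156 133  33   4   8  11  23  28  18]
 [153 155 154 153 155 152 112  25   4   7  21  71  84  34]
 [154 156 150 114 111 107  63  21   6   3  21  88 147  95]
 [157 153 112  40  57  77  74  71  34   9  29 117 159 150]
 [158 151  78  37  91  96  97  92  53  13  28 117 158 153]
 [157 150  56  31  90  98  98  92  64  17  30 122 154 151]
 [159 152  54  13  41  74  74  55  23   8  42 152 158 153]
 [157 152  58  16  18  24  25  21  14  12  46 154 158 152]
 [158 152  55  14  11  10  10  13  12  14  57 154 158 150]
 [159 153  55  12  12  12  11  13   8  13  58 153 158 151]
 [157 154  58  13  13   9  14  13  12  13  57 153 158 151]
 [154 153  84  21  16  13  15  10  12  14  57 154 157 151]
 [109 110  76  24  14  14  15  14  12  14  58 153 157 152]
 [104 102  57  19  15  15  15  15  16  25  86 156 155 154]
 [106 103  57  17  13  14  14  13  13  36 117 156 158 158]
 [105 106  80  37  30  31  33  31  18  34 117 157 153 159]
 [105 107 109 103 104  89 102  95  37  22  94 148 119 151]
 [101 102 104 106 102  68 103 100  38 
[... 187 characters left out ...]
8 130 130]
 [239 240 241 240 126  78 131 104  82 106 151 240 242 242]
 [239 239 240 239 171 118 142 135 121 180 240 242 240 241]]
-47 8 dot [232.  181.9] handle bottom front edge [232.3 192.6]
-47 12 dot [232. 181.] handle bottom front edge [232.3 191.7]
-47 14 dot [231.9 180.6] handle bottom front edge [232.2 191.3]
-44 8 dot [232.1 181.2] handle bottom front edge [232.4 191.9]
-44 12 dot [232.  180.3] handle bottom front edge [232.3 191. ]
-44 14 dot [232.  179.9] handle bottom front edge [232.3 190.6]
-41 8 dot [232.2 180.5] handle bottom front edge [232.5 191.2]
-41 12 dot [232.1 179.7] handle bottom front edge [232.4 190.3]
-41 14 dot [232.1 179.2] handle bottom front edge [232.4 189.9]
```

{"name": "servo_tool", "arguments": {"moves": [{"tx":0,"ty":0,"tz":0,"yaw":-1,"hand":0.6},{"tx":0,"ty":0,"tz":0,"yaw":-1,"hand":0.6},{"tx":0,"ty":0,"tz":0,"yaw":-1,"hand":0.6},{"tx":0,"ty":0,"tz":0,"yaw":-1,"hand":0.6},{"tx":0,"ty":0,"tz":0,"yaw":-1,"hand":0.6},{"tx":0,"ty":0,"tz":0,"yaw":-1,"hand":0.6},{"tx":0,"ty":0,"tz":0,"yaw":-1,"hand":0.6},{"tx":0,"ty":0,"tz":0,"yaw":-1,"hand":0.6},{"tx":0,"ty":0,"tz":0,"yaw":-1,"hand":0.6},{"tx":0,"ty":0,"tz":0,"yaw":-1,"hand":0.6},{"tx":0,"ty":0,"tz":0,"yaw":-1,"hand":0.6},{"tx":0,"ty":0,"tz":0,"yaw":-1,"hand":0.6},{"tx":0,"ty":0,"tz":0,"yaw":-1,"hand":0.6},{"tx":0,"ty":0,"tz":0,"yaw":-1,"hand":0.6}]}}

```text
clock: 14.32
tcp_pos: [528.2, -4.5, 63.2]
ee_rot: [0.995, -0.097, -0.0, 0.0]
force: [-0.6, 0.5, 0.1]
width: 51.4
gripper_force: 0.1
```

{"name": "servo_tool", "arguments": {"moves": [{"tx":0,"ty":0,"tz":0,"yaw":0,"hand":0.4},{"tx":0,"ty":0,"tz":0,"yaw":0,"hand":0.3},{"tx":0,"ty":0,"tz":0,"yaw":0,"hand":0.2},{"tx":0,"ty":0,"tz":0,"yaw":0,"hand":0.1},{"tx":0,"ty":0,"tz":0,"yaw":0,"hand":0},{"tx":0,"ty":0,"tz":0,"yaw":0,"hand":0},{"tx":0,"ty":0,"tz":0,"yaw":0,"hand":0}], "squeeze": 20}}

```text
clock: 14.9
tcp_pos: [527.4, -7.1, 64.2]
ee_rot: [0.995, -0.1, -0.001, 0.002]
force: [-3.7, -14.3, 12.1]
width: 29.5
gripper_force: 19.1
```

```bash
python3 -c "
from h import *
rail();go(529,-3.4,62,78.7)"
```

```text
clk 14.9 rail y -48.7 x -0.91 z 64.2 F along,across,z -14.8 -0.8 12.1 w 29.5
clk 14.9 tcp [527.4  -7.1  64.2] yang -101.44 tilt -0.99999 F [ -3.7 -14.3  12.1] w 29.5 
MOVE [ 0.0035 -0.0158  0.0087] yaw -0.0015
```

{"name": "servo_tool", "arguments": {"moves": [{"tx":0,"ty":0,"tz":0,"yaw":0,"hand":0.5},{"tx":0,"ty":0,"tz":0,"yaw":0,"hand":0.7},{"tx":0,"ty":0,"tz":0,"yaw":0,"hand":0.9},{"tx":0,"ty":0,"tz":-0.1,"yaw":0,"hand":1},{"tx":0,"ty":0,"tz":-0.3,"yaw":0,"hand":1},{"tx":0,"ty":0,"tz":-0.5,"yaw":0,"hand":1},{"tx":0,"ty":-0.15,"tz":-0.65,"yaw":0,"hand":1},{"tx":0,"ty":-0.3,"tz":-0.65,"yaw":0,"hand":1},{"tx":0,"ty":-0.45,"tz":-0.65,"yaw":0,"hand":1},{"tx":0,"ty":-0.6,"tz":-0.65,"yaw":0,"hand":1},{"tx":0,"ty":-0.6,"tz":-0.65,"yaw":0,"hand":1}]}}

```text
clock: 15.82
tcp_pos: [559.2, 148.3, 226.2]
ee_rot: [0.995, -0.098, 0.001, -0.001]
force: [0.9, -0.7, 0.3]
width: 85.6
gripper_force: 0.0
```

```bash
python3 -c "
from h import *
rail()
s=cam('side');t=cam('top')
a=cv2.resize(s['img'][150:225,200:256,::-1],(448,600),interpolation=cv2.INTER_CUBIC)
b=cv2.resize(t['img'][180:240,224:259,::-1],(350,600),interpolation=cv2.INTER_CUBIC)
cv2.imwrite('pics/q.png',np.hstack([a,b]))
g=lambda c:cv2.cvtColor(c['img'],cv2.COLOR_RGB2GRAY)
print(g(s)[172:202,224:244])
e=np.array([.1958,.9806,0]);o=np.array([537.8,40.5,0])
for y,z in((-50,14),(-50,8),(-46,8),(-44,8)): print(y,z,'side',np.round(proj(s,o+e*y+[0,0,z+86]),1),'top',np.round(proj(t,o+e*y+[0,0,z+86]),1))
"
```

```text
clk 15.8167 rail y 109.9 x -0.09 z 226.17 F along,across,z -0.5 1.0 0.3 w 85.6
[[ 97 120 213 233 231 232 232 234 239 105  18   9   6  97 255 252 248 248
  249 251]
 [ 98 130 234 234 231 232 232 239 255 108  14  11   9 102 255 251 248 249
  249 251]
 [ 96 133 236 233 230 231 237 251 255  93   2  11  20 123 255 251 248 249
  249 251]
 [103 150 234 232 230 235 249 252 255  87   5  13  20 124 255 251 248 249
  249 251]
 [103 154 233 231 233 248 250 252 255  85   5   9  19 123 255 251 248 248
  249 251]
 [111 177 234 233 235 248 250 251 238  65   4  11  21 127 255 250 248 248
  249 250]
 [111 183 235 247 248 249 250 252 218  54   7  11  39 167 255 250 248 248
  249 251]
 [119 206 233 235 248 249 251 253 178  39   9  11  45 178 253 250 248 248
  250 251]
 [121 211 232 231 236 250 252 253 166  35   6   8  66 223 253 249 248 248
  250 251]
 [129 236 236 233 233 251 251 215 112  61  19  11  66 225 252 249 248 249
  250 252]
 [146 252 252 249 170 109 181 181 218 214  77  21  68 230 251 249 248 249
  250 252]
 [170 253 252 252 125 115 249 248 250 253 159  39  93 255 251 248 248 249
  250 253]
 
[... 1002 characters left out ...]
0 251
  254 187]
 [252 250 250 251 253 255 150  71  91  95  87  90 148 175 253 251 251 251
  254 152]
 [252 250 249 250 241 238 116  86  92  95  94 129 149 175 254 251 251 251
  254 144]
 [251 250 239 237 236 236 115  83  91  94  86 116 146 174 253 251 251 252
  254 149]
 [252 250 249 237 236 236 110  79  88  92  83 130 170 192 252 251 251 251
  254 147]
 [252 250 250 237 236 236 112  85  86  90 119 195 254 252 252 250 251 252
  254 118]
 [252 251 251 238 236 235 135 116 117 137 228 243 253 252 251 251 251 252
  254 116]]
-50 14 side [231.9 181.3] top [246.  214.6]
-50 8 side [232.  182.6] top [246.  214.6]
-46 8 side [232.1 181.7] top [244.8 214.4]
-44 8 side [232.1 181.2] top [244.2 214.3]
```

View pics/q.png

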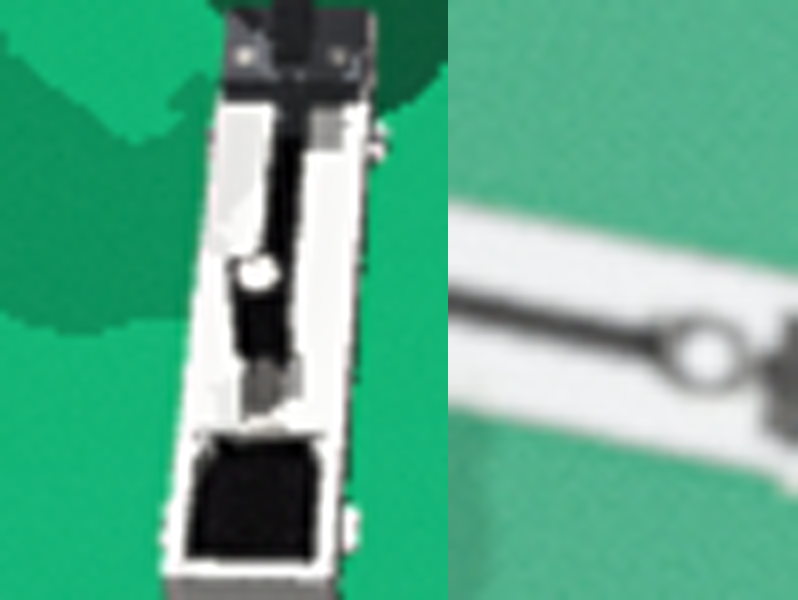

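The picture shows the key upright in the slot with its dot at side (258,272) and top (710,355). Both views put it at rail y ≈ -61, riding on the floor. So the earlier "drop" was a pitch jam and not the notch. I'll regrip it fore and aft, centred there.

```bash
python3 -c "
from h import *
t=cam('top');s=cam('side')
e=np.array([.1958,.9806,0]);o=np.array([537.8,40.5,0])
for n,c,(x0,x1,y0,y1) in(('top',t,(240,258,206,224)),('side',s,(229,236,181,187))):
    g=cv2.cvtColor(c['img'],cv2.COLOR_RGB2GRAY)[y0:y1,x0:x1].astype(float)
    if n=='top': print(g.astype(int))
    else:
        w=np.clip(g-120,0,None);print('side dot',(w.sum(0)*np.arange(x0,x1)).sum()/w.sum(),(w.sum(1)*np.arange(y0,y1)).sum()/w.sum())
for y in(-64,-60): print(y,np.round(proj(t,o+e*y+[0,0,100]),2),np.round(proj(s,o+e*y+[0,0,100]),2))
go(525.8,-19.3,126,78.7)"
```

```text
[[241 241 239 237 236 235 234 230 223 214 204 204 198 190 181 172 163 158]
 [241 241 239 241 242 241 241 239 236 237 235 233 230 222 215 209 201 193]
 [241 241 241 241 240 241 242 240 241 242 242 240 241 238 237 234 229 220]
 [240 239 242 240 239 239 239 239 238 238 239 241 241 241 242 240 238 234]
 [229 234 237 233 229 225 224 224 223 224 230 236 238 239 241 241 235 225]
 [197 208 217 211 198 194 196 187 185 188 199 214 224 231 238 239 225 199]
 [134 150 155 156 145 152 150 144 153 163 170 175 189 213 231 235 219 174]
 [ 84  83  88  88  87 109 128 142 179 201 201 187 170 188 218 225 206 156]
 [100  91  81  63  63  93 134 174 214 235 231 213 183 175 195 199 177 135]
 [159 145 132 105  84 106 144 194 230 243 241 227 190 160 164 149 124 103]
 [212 204 195 176 148 127 144 186 223 238 237 223 184 148 137 110  91  86]
 [237 235 232 224 198 171 148 165 195 219 216 198 164 141 140 109  89  82]
 [242 241 241 238 227 210 187 167 172 183 183 169 157 164 165 134  99  88]
 [240 241 242 241 239 233 220 208 199 198 199 194 199 207 198 166 119  90]
 [241 240 239 241 240 241 237 233 232 232 231 230 232 231 216 177 129 109]
 [240 241 240 241 241 240 241 240 241 239 240 240 241 239 220 174 127 108]
 [228 234 238 238 240 240 240 240 241 241 241 242 240 237 216 172 130 107]
 [200 214 219 222 226 231 234 239 239 240 240 239 240 238 222 198 165 136]]
side dot 231.42105263157896 183.19342105263158
-64 [250.1  215.53] [231.54 184.54]
-60 [248.92 215.28] [231.63 183.6 ]
clk 16.0167 tcp [557.3 142.6 225.2] yang -101.32 tilt -1.0 F [-0.4 -0.4  0.1] w 85.1 
MOVE [0.0038 0.6595 0.3973] yaw -0.0002
```

{"name": "servo_tool", "arguments": {"moves": [{"tx":0.004,"ty":0.15,"tz":0,"yaw":0,"hand":1},{"tx":0.004,"ty":0.3,"tz":0,"yaw":0,"hand":1},{"tx":0.004,"ty":0.45,"tz":0.05,"yaw":0,"hand":1},{"tx":0.004,"ty":0.6,"tz":0.15,"yaw":0,"hand":1},{"tx":0.004,"ty":0.655,"tz":0.3,"yaw":0,"hand":1},{"tx":0.004,"ty":0.655,"tz":0.4,"yaw":0,"hand":1},{"tx":0.004,"ty":0.655,"tz":0.4,"yaw":0,"hand":1},{"tx":0.004,"ty":0.655,"tz":0.4,"yaw":0,"hand":1}]}}

```text
clock: 16.68
tcp_pos: [525.7, -19.6, 125.5]
ee_rot: [0.995, -0.1, -0.001, 0.001]
force: [0.8, 0.3, 0.6]
width: 85.5
gripper_force: 0.0
```

```bash
python3 -c "
from h import *
rail();go(526.05,-18.3,66,78.7)"
```

```text
clk 16.6833 rail y -61.3 x -0.07 z 125.46 F along,across,z 0.4 0.8 0.6 w 85.5
clk 16.6833 tcp [525.7 -19.6 125.5] yang -101.43 tilt -1.0 F [0.8 0.3 0.6] w 85.5 
MOVE [ 0.0008 -0.0056  0.2378] yaw -0.0014
```

{"name": "servo_tool", "arguments": {"moves": [{"tx":0,"ty":-0.004,"tz":0.12,"yaw":0,"hand":1},{"tx":0,"ty":-0.004,"tz":0.22,"yaw":0,"hand":1},{"tx":0,"ty":-0.004,"tz":0.235,"yaw":0,"hand":0.6},{"tx":0,"ty":-0.004,"tz":0.235,"yaw":0,"hand":0.4},{"tx":0,"ty":-0.004,"tz":0.235,"yaw":0,"hand":0.2},{"tx":0,"ty":-0.004,"tz":0.235,"yaw":0,"hand":0},{"tx":0,"ty":-0.004,"tz":0.235,"yaw":0,"hand":0},{"tx":0,"ty":-0.004,"tz":0.235,"yaw":0,"hand":0},{"tx":0,"ty":-0.004,"tz":0.235,"yaw":0,"hand":0}], "squeeze": 30}}

```text
clock: 17.43
tcp_pos: [528.4, -17.1, 69.2]
ee_rot: [0.995, -0.098, 0.002, -0.0]
force: [-0.3, -1.7, 6.2]
width: 23.7
gripper_force: 29.7
```

```bash
python3 -c "
from h import *
rail()"
```

```text
clk 17.4333 rail y -58.3 x 2.05 z 69.16 F along,across,z -1.8 0.0 6.2 w 23.7
```

{"name": "servo_tool", "arguments": {"moves": [{"tx":0,"ty":0,"tz":0,"yaw":0,"hand":0},{"tx":0,"ty":0,"tz":0,"yaw":0,"hand":0},{"tx":0,"ty":0,"tz":0,"yaw":0,"hand":0}], "squeeze": 80}}

```text
clock: 17.68
tcp_pos: [528.4, -17.0, 69.3]
ee_rot: [0.995, -0.098, 0.002, -0.0]
force: [-0.4, -0.8, 8.3]
width: 23.2
gripper_force: 77.4
```

```bash
python3 -c "
from h import *
rail();go(526.35,-17,66,78.7)"
```

```text
clk 17.6833 rail y -58.3 x 2.05 z 69.32 F along,across,z -0.8 -0.3 8.3 w 23.2
clk 17.6833 tcp [528.4 -17.   69.3] yang -101.27 tilt -0.99999 F [-0.4 -0.8  8.3] w 23.2 
MOVE [-0.0081  0.0015  0.0133] yaw 0.0003
```

{"name": "servo_tool", "arguments": {"moves": [{"tx":-0.007,"ty":-0.008,"tz":0,"yaw":0,"hand":0},{"tx":-0.007,"ty":-0.016,"tz":0,"yaw":0,"hand":0},{"tx":-0.007,"ty":-0.024,"tz":0,"yaw":0,"hand":0},{"tx":-0.007,"ty":-0.028,"tz":0,"yaw":0,"hand":0},{"tx":-0.007,"ty":-0.032,"tz":0,"yaw":0,"hand":0},{"tx":-0.007,"ty":-0.036,"tz":0,"yaw":0,"hand":0},{"tx":-0.007,"ty":-0.04,"tz":0,"yaw":0,"hand":0}]}}

```text
clock: 18.27
tcp_pos: [528.0, -7.9, 69.3]
ee_rot: [0.995, -0.098, 0.001, 0.001]
force: [-0.9, -6.4, 10.3]
width: 23.1
gripper_force: 78.1
```

```bash
python3 -c "
from h import *
rail()"
```

```text
clk 18.2667 rail y -49.4 x -0.12 z 69.27 F along,across,z -6.4 0.3 10.3 w 23.1
```

{"name": "servo_tool", "arguments": {"moves": [{"tx":0,"ty":-0.004,"tz":0,"yaw":0,"hand":0},{"tx":0,"ty":-0.008,"tz":0,"yaw":0,"hand":0},{"tx":0,"ty":-0.012,"tz":0,"yaw":0,"hand":0},{"tx":0,"ty":-0.016,"tz":0,"yaw":0,"hand":0},{"tx":0,"ty":-0.02,"tz":0,"yaw":0,"hand":0},{"tx":0,"ty":-0.024,"tz":0,"yaw":0,"hand":0},{"tx":0,"ty":-0.028,"tz":0,"yaw":0,"hand":0},{"tx":0,"ty":-0.032,"tz":0,"yaw":0,"hand":0},{"tx":0,"ty":-0.036,"tz":0,"yaw":0,"hand":0},{"tx":0,"ty":-0.04,"tz":0,"yaw":0,"hand":0}]}}

```text
clock: 19.1
tcp_pos: [529.8, 2.2, 68.8]
ee_rot: [0.995, -0.098, 0.001, 0.0]
force: [0.2, -2.7, 0.9]
width: 22.6
gripper_force: 77.7
```

```bash
python3 -c "
from h import *
rail()"
```

```text
clk 19.1 rail y -39.2 x -0.36 z 68.81 F along,across,z -2.6 0.8 0.9 w 22.6
```

Fz fell to about 0 at rail y ≈ -39, so the lugs may be over the notch. I'll press down.

{"name": "servo_tool", "arguments": {"moves": [{"tx":0,"ty":0,"tz":0.006,"yaw":0,"hand":0},{"tx":0,"ty":0,"tz":0.01,"yaw":0,"hand":0},{"tx":0,"ty":0,"tz":0.01,"yaw":0,"hand":0}]}}

```text
clock: 19.35
tcp_pos: [529.9, 3.1, 64.9]
ee_rot: [0.995, -0.099, 0.001, -0.0]
force: [2.5, -0.3, 0.5]
width: 22.8
gripper_force: 77.8
```

```bash
python3 -c "
from h import *
rail()"
```

```text
clk 19.35 rail y -38.2 x -0.47 z 64.92 F along,across,z 0.2 2.5 0.5 w 22.8
```

{"name": "servo_tool", "arguments": {"moves": [{"tx":0,"ty":0,"tz":0.004,"yaw":0,"hand":0},{"tx":0,"ty":0,"tz":0.008,"yaw":0,"hand":0},{"tx":0,"ty":0,"tz":0.011,"yaw":0,"hand":0},{"tx":0,"ty":0,"tz":0.011,"yaw":0,"hand":0},{"tx":0,"ty":0,"tz":0.011,"yaw":0,"hand":0}]}}

```text
clock: 19.77
tcp_pos: [530.2, 2.9, 63.4]
ee_rot: [0.995, -0.098, 0.001, -0.0]
force: [-1.2, -0.6, 15.1]
width: 22.8
gripper_force: 79.6
```

```bash
python3 -c "
from h import *
rail()"
```

```text
clk 19.7667 rail y -38.3 x -0.14 z 63.42 F along,across,z -0.8 -1.1 15.1 w 22.8
```

Total drop is 5.9 mm, bottoming firmly at 15 N, so the key is in the notch. I'll release and rise.

{"name": "servo_tool", "arguments": {"moves": [{"tx":0,"ty":0,"tz":-0.003,"yaw":0,"hand":0},{"tx":0,"ty":0,"tz":-0.003,"yaw":0,"hand":0.3},{"tx":0,"ty":0,"tz":-0.003,"yaw":0,"hand":0.7},{"tx":0,"ty":0,"tz":-0.003,"yaw":0,"hand":1},{"tx":0,"ty":0,"tz":-0.003,"yaw":0,"hand":1},{"tx":0,"ty":0,"tz":-0.003,"yaw":0,"hand":1},{"tx":0,"ty":0,"tz":-0.003,"yaw":0,"hand":1},{"tx":0,"ty":0,"tz":-0.1,"yaw":0,"hand":1},{"tx":0,"ty":0,"tz":-0.25,"yaw":0,"hand":1},{"tx":0,"ty":0,"tz":-0.4,"yaw":0,"hand":1},{"tx":0,"ty":-0.15,"tz":-0.4,"yaw":0,"hand":1},{"tx":0,"ty":-0.3,"tz":-0.4,"yaw":0,"hand":1},{"tx":0,"ty":-0.45,"tz":-0.4,"yaw":0,"hand":1},{"tx":0,"ty":-0.6,"tz":-0.4,"yaw":0,"hand":1},{"tx":0,"ty":-0.67,"tz":-0.4,"yaw":0,"hand":1},{"tx":0,"ty":-0.67,"tz":-0.4,"yaw":0,"hand":1}]}}

```text
clock: 21.1
tcp_pos: [562.6, 170.5, 161.4]
ee_rot: [0.995, -0.097, 0.0, -0.0]
force: [-0.2, 0.2, -0.3]
width: 85.5
gripper_force: 0.0
```

```bash
cat >> h.py <<'E'
def keypos(box=(229,238,171,187)):
    s=cam('side');t=cam('top');e=np.array([.1958,.9806,0]);o=np.array([537.8,40.5,0])
    g=cv2.cvtColor(s['img'],cv2.COLOR_RGB2GRAY)
    print(g[170:196,226:240])
    for y,z in((-38,8),(-38,14),(-42,8)): print(y,z,'dot',np.round(proj(s,o+e*y+[0,0,z+86]),2),'bot',np.round(proj(s,o+e*(y-12)+[0,0,z+50]),2),'top',np.round(proj(t,o+e*y+[0,0,z+86]),2))
    g=cv2.cvtColor(t['img'],cv2.COLOR_RGB2GRAY);print(g[208:221,236:254])
E
python3 -c "
from h import *
rail();keypos();go(537.8+.1958*129,40.5+.9806*129,120,168.7)"
```

```text
clk 21.1 rail y 132.3 x -1.15 z 161.37 F along,across,z 0.2 -0.2 -0.3 w 85.5
[[210 235 233 231 233 234 240 168  37   6   8  68 229 253]
 [211 234 233 231 235 239 254 125  17   8  11  72 236 252]
 [213 234 231 235 248 252 255 119  18  10   9  99 255 252]
 [235 234 231 232 237 252 255 110  15  10   9 104 255 252]
 [235 233 231 231 235 252 255  91   8   9  20 124 255 251]
 [237 236 233 234 237 252 255  90   7  12  21 125 255 251]
 [252 250 250 250 251 253 255  84   5   9  22 125 255 251]
 [252 252 251 252 252 252 233  69  11  14  24 128 255 251]
 [252 251 144 104 153 188 181 130  41  13  39 167 255 250]
 [253 253 121 165 247 248 251 255  92  13  42 177 253 250]
 [253 254 110 205 254 252 254 254 116  19  65 222 253 249]
 [254 253  91 142 255 255 255 189  59   8  68 227 252 249]
 [253 222  62  40  98 113  99  56  29   3  71 232 251 249]
 [252 224  63  17  22  27  26  26  25   8  97 255 252 249]
 [254 255  85   6  12  13  12  13  13   6 100 255 251 249]
 [253 255  87   3  12  13  14  17  11  19 119 255 251 248]
 [252 255  87   3  12  12  12  13  12  17 122 255 251 248]
 [252 255  91   7   
[... 1109 characters left out ...]
76 205 212 197 161 143 174 198 203 209 219 221 227]
 [143 106  90 104 160 206 233 237 227 191 156 151 154 146 148 160 166 181]
 [197 172 142 131 166 212 237 242 232 202 168 151 124  98  87  88  98 112]
 [226 213 190 151 152 198 226 233 219 190 170 166 137 108  90  84  82  79]
 [240 233 217 180 155 174 202 207 187 163 175 196 187 167 149 136 122 109]
 [241 240 232 212 197 194 196 189 173 168 198 224 225 218 207 199 187 178]
 [241 241 239 235 230 228 224 214 206 204 220 236 240 238 236 233 230 220]
 [240 241 242 242 241 239 237 237 234 232 235 239 241 243 242 241 240 236]]
clk 21.2 tcp [561.5 167.5 161.2] yang -101.25 tilt -1.0 F [-0.1 -0.3 -0.8] w 85.4 
MOVE [0.0066 0.0005 0.1648] yaw -0.9994
```

The key reads as fully down: its dot is at row ≈179.5, which matches dropped and not riding. Next I'll turn across the rail and grip the fin.

{"name": "servo_tool", "arguments": {"moves": [{"tx":0.006,"ty":0,"tz":0,"yaw":1,"hand":1},{"tx":0.006,"ty":0,"tz":0,"yaw":1,"hand":1},{"tx":0.006,"ty":0,"tz":0,"yaw":1,"hand":1},{"tx":0.006,"ty":0,"tz":0,"yaw":1,"hand":1},{"tx":0.006,"ty":0,"tz":0,"yaw":1,"hand":1},{"tx":0.006,"ty":0,"tz":0,"yaw":1,"hand":1},{"tx":0.006,"ty":0,"tz":0,"yaw":1,"hand":1},{"tx":0.006,"ty":0,"tz":0,"yaw":1,"hand":1},{"tx":0.006,"ty":0,"tz":0,"yaw":1,"hand":1},{"tx":0.006,"ty":0,"tz":0.05,"yaw":1,"hand":1},{"tx":0.006,"ty":0,"tz":0.1,"yaw":1,"hand":1},{"tx":0.006,"ty":0,"tz":0.16,"yaw":1,"hand":1},{"tx":0.006,"ty":0,"tz":0.16,"yaw":1,"hand":1},{"tx":0.006,"ty":0,"tz":0.16,"yaw":1,"hand":1}]}}

```text
clock: 22.37
tcp_pos: [562.6, 165.0, 120.9]
ee_rot: [-0.632, 0.775, 0.0, -0.001]
force: [0.6, 0.2, -0.9]
width: 85.6
gripper_force: 0.0
```

```bash
python3 -c "
from h import *
rail();go(537.8+.1958*129,40.5+.9806*129,60,168.7)"
```

```text
clk 22.3667 rail y 126.9 x -0.06 z 120.89 F along,across,z 0.3 0.6 -0.9 w 85.6
clk 22.3667 tcp [562.6 165.  120.9] yang 168.41 tilt -1.0 F [ 0.6  0.2 -0.9] w 85.6 
MOVE [-0.0087 -0.0006  0.2436] yaw -0.0032
```

{"name": "servo_tool", "arguments": {"moves": [{"tx":-0.003,"ty":0,"tz":0.12,"yaw":-0.003,"hand":1},{"tx":-0.003,"ty":0,"tz":0.22,"yaw":-0.003,"hand":1},{"tx":-0.003,"ty":0,"tz":0.24,"yaw":-0.003,"hand":0.6},{"tx":-0.003,"ty":0,"tz":0.24,"yaw":-0.003,"hand":0.3},{"tx":-0.003,"ty":0,"tz":0.24,"yaw":-0.003,"hand":0},{"tx":-0.003,"ty":0,"tz":0.24,"yaw":-0.003,"hand":0},{"tx":-0.003,"ty":0,"tz":0.24,"yaw":-0.003,"hand":0},{"tx":-0.003,"ty":0,"tz":0.24,"yaw":-0.003,"hand":0},{"tx":-0.003,"ty":0,"tz":0.24,"yaw":-0.003,"hand":0}], "squeeze": 40}}

```text
clock: 23.12
tcp_pos: [563.7, 167.8, 63.4]
ee_rot: [-0.636, 0.772, -0.0, 0.001]
force: [-3.6, 1.5, 8.2]
width: 15.0
gripper_force: 39.6
```

```bash
python3 -c "
from h import *
rail()"
```

```text
clk 23.1167 rail y 129.9 x 0.5 z 63.38 F along,across,z 0.7 -3.8 8.2 w 15.0
```

{"name": "servo_tool", "arguments": {"moves": [{"tx":0.02,"ty":0,"tz":-0.008,"yaw":0,"hand":0},{"tx":0.045,"ty":0,"tz":-0.008,"yaw":0,"hand":0},{"tx":0.07,"ty":0,"tz":-0.008,"yaw":0,"hand":0},{"tx":0.095,"ty":0,"tz":-0.008,"yaw":0,"hand":0},{"tx":0.12,"ty":0,"tz":-0.008,"yaw":0,"hand":0},{"tx":0.145,"ty":0,"tz":-0.008,"yaw":0,"hand":0},{"tx":0.17,"ty":0,"tz":-0.008,"yaw":0,"hand":0},{"tx":0.195,"ty":0,"tz":-0.008,"yaw":0,"hand":0},{"tx":0.22,"ty":0,"tz":-0.008,"yaw":0,"hand":0},{"tx":0.24,"ty":0,"tz":-0.008,"yaw":0,"hand":0},{"tx":0.24,"ty":0,"tz":-0.008,"yaw":0,"hand":0}]}}

```text
clock: 24.03
tcp_pos: [551.5, 107.2, 63.5]
ee_rot: [-0.635, 0.772, -0.0, -0.001]
force: [5.5, -1.8, -14.9]
width: 15.0
gripper_force: 41.0
```

```bash
python3 -c "
from h import *
rail()"
```

```text
clk 24.0333 rail y 68.1 x 0.42 z 63.54 F along,across,z -0.7 5.8 -14.9 w 15.0
```

{"name": "servo_tool", "arguments": {"moves": [{"tx":0.02,"ty":-0.002,"tz":0.004,"yaw":0,"hand":0},{"tx":0.045,"ty":-0.002,"tz":0.004,"yaw":0,"hand":0},{"tx":0.07,"ty":-0.002,"tz":0.004,"yaw":0,"hand":0},{"tx":0.095,"ty":-0.002,"tz":0.004,"yaw":0,"hand":0},{"tx":0.12,"ty":-0.002,"tz":0.004,"yaw":0,"hand":0},{"tx":0.145,"ty":-0.002,"tz":0.004,"yaw":0,"hand":0},{"tx":0.17,"ty":-0.002,"tz":0.004,"yaw":0,"hand":0},{"tx":0.19,"ty":-0.002,"tz":0.004,"yaw":0,"hand":0},{"tx":0.2,"ty":-0.002,"tz":0.004,"yaw":0,"hand":0},{"tx":0.2,"ty":-0.002,"tz":0.004,"yaw":0,"hand":0}]}}

```text
clock: 24.87
tcp_pos: [541.9, 58.3, 63.4]
ee_rot: [-0.636, 0.772, 0.0, -0.001]
force: [-5.4, -0.3, 2.8]
width: 15.1
gripper_force: 43.5
```

```bash
python3 -c "
from h import *
rail()"
```

```text
clk 24.8667 rail y 18.2 x 0.56 z 63.4 F along,across,z -1.4 -5.2 2.8 w 15.1
```

{"name": "servo_tool", "arguments": {"moves": [{"tx":0.01,"ty":0.001,"tz":0,"yaw":0,"hand":0},{"tx":0.02,"ty":0.001,"tz":0,"yaw":0,"hand":0},{"tx":0.03,"ty":0.001,"tz":0,"yaw":0,"hand":0},{"tx":0.036,"ty":0.001,"tz":0,"yaw":0,"hand":0},{"tx":0.042,"ty":0.001,"tz":0,"yaw":0,"hand":0},{"tx":0.046,"ty":0.001,"tz":0,"yaw":0,"hand":0}]}}

```text
clock: 25.37
tcp_pos: [539.9, 47.8, 63.4]
ee_rot: [-0.636, 0.772, 0.0, -0.0]
force: [-5.8, 3.6, 2.7]
width: 15.2
gripper_force: 43.4
```

```bash
python3 -c "
from h import *
rail()"
```

```text
clk 25.3667 rail y 7.6 x 0.58 z 63.43 F along,across,z 2.4 -6.4 2.7 w 15.2
```

{"name": "servo_tool", "arguments": {"moves": [{"tx":0.002,"ty":0,"tz":0,"yaw":0,"hand":0},{"tx":0.004,"ty":0,"tz":0,"yaw":0,"hand":0},{"tx":0.006,"ty":0,"tz":0,"yaw":0,"hand":0},{"tx":0.008,"ty":0,"tz":0,"yaw":0,"hand":0},{"tx":0.01,"ty":0,"tz":0,"yaw":0,"hand":0},{"tx":0.012,"ty":0,"tz":0,"yaw":0,"hand":0}]}}

```text
clock: 25.87
tcp_pos: [539.3, 45.0, 63.4]
ee_rot: [-0.636, 0.772, 0.0, -0.0]
force: [-4.8, 2.2, 2.7]
width: 15.4
gripper_force: 43.4
```

```bash
python3 -c "
from h import *
rail()"
```

```text
clk 25.8667 rail y 4.7 x 0.59 z 63.44 F along,across,z 1.2 -5.1 2.7 w 15.4
```

{"name": "servo_tool", "arguments": {"moves": [{"tx":0.002,"ty":0,"tz":0,"yaw":0,"hand":0},{"tx":0.004,"ty":0,"tz":0,"yaw":0,"hand":0},{"tx":0.006,"ty":0,"tz":0,"yaw":0,"hand":0},{"tx":0.008,"ty":0,"tz":0,"yaw":0,"hand":0},{"tx":0.01,"ty":0,"tz":0,"yaw":0,"hand":0}]}}

```text
clock: 26.28
tcp_pos: [538.9, 42.8, 63.4]
ee_rot: [-0.636, 0.772, 0.0, -0.0]
force: [-5.7, 4.6, 2.2]
width: 14.9
gripper_force: 43.4
```

```bash
python3 -c "
from h import *
rail()"
```

```text
clk 26.2833 rail y 2.4 x 0.63 z 63.44 F along,across,z 3.4 -6.5 2.2 w 14.9
```

{"name": "servo_tool", "arguments": {"moves": [{"tx":0.002,"ty":0,"tz":0,"yaw":0,"hand":0},{"tx":0.004,"ty":0,"tz":0,"yaw":0,"hand":0},{"tx":0.006,"ty":0,"tz":0,"yaw":0,"hand":0},{"tx":0.008,"ty":0,"tz":0,"yaw":0,"hand":0}]}}

```text
clock: 26.62
tcp_pos: [538.8, 42.2, 63.5]
ee_rot: [-0.636, 0.772, 0.001, 0.001]
force: [-8.2, 13.8, 3.0]
width: 15.2
gripper_force: 43.5
```

```bash
python3 -c "
from h import *
rail()"
```

```text
clk 26.6167 rail y 1.9 x 0.69 z 63.49 F along,across,z 11.9 -10.8 3.0 w 15.2
```

Force jumped to 12 N, so the stop touches the key and the key is against the notch wall. I'll relieve the push, open and rise.

{"name": "servo_tool", "arguments": {"moves": [{"tx":-0.003,"ty":0,"tz":0,"yaw":0,"hand":0},{"tx":-0.005,"ty":0,"tz":0,"yaw":0,"hand":0},{"tx":-0.005,"ty":0,"tz":0,"yaw":0,"hand":0.3},{"tx":-0.005,"ty":0,"tz":0,"yaw":0,"hand":0.7},{"tx":-0.005,"ty":0,"tz":0,"yaw":0,"hand":0.9},{"tx":-0.005,"ty":0,"tz":0,"yaw":0,"hand":0.9},{"tx":-0.005,"ty":0,"tz":0,"yaw":0,"hand":0.9},{"tx":-0.005,"ty":0,"tz":-0.08,"yaw":0,"hand":0.9},{"tx":-0.005,"ty":0,"tz":-0.2,"yaw":0,"hand":0.9},{"tx":-0.005,"ty":0,"tz":-0.35,"yaw":0,"hand":0.9},{"tx":-0.15,"ty":0,"tz":-0.5,"yaw":0,"hand":0.9},{"tx":-0.3,"ty":0,"tz":-0.6,"yaw":0,"hand":0.9},{"tx":-0.45,"ty":0,"tz":-0.7,"yaw":0,"hand":0.9},{"tx":-0.6,"ty":0,"tz":-0.7,"yaw":0,"hand":0.9},{"tx":-0.75,"ty":0,"tz":-0.7,"yaw":0,"hand":0.9},{"tx":-0.9,"ty":0,"tz":-0.7,"yaw":0,"hand":0.9},{"tx":-1,"ty":0,"tz":-0.7,"yaw":0,"hand":0.9},{"tx":-1,"ty":0,"tz":-0.7,"yaw":0,"hand":0.9}]}}

```text
clock: 28.12
tcp_pos: [587.6, 290.9, 236.7]
ee_rot: [-0.637, 0.771, -0.0, -0.0]
force: [0.4, -1.2, -0.7]
width: 76.7
gripper_force: 0.0
```

```bash
python3 -c "
from h import *
rail();keypos()"
```

```text
clk 28.1167 rail y 255.3 x -0.19 z 236.67 F along,across,z -1.1 0.6 -0.7 w 76.7
[[235 250 248 248 250 251 254 175  40  16   9  67 226 252]
 [238 250 249 248 250 225 195 120  56  53  12  69 232 252]
 [238 250 248 249 251 159 117 110 113 111  32  95 255 252]
 [252 250 248 250 253 167 114 113 114 112  26  99 255 251]
 [252 250 248 250 253 168 114 116 116 113  31 119 255 251]
 [253 251 250 252 255 156 113 117 122 125  39 119 255 252]
 [254 254 253 255 255 154 111 112 117 115  39 120 255 254]
 [142 144 141 140 136  61  46  48  50  52  44  99 175 175]
 [113 109  68  72 109  98  91  54  31  33  42 105 120 115]
 [115 108  56 135 254 255 254 181  58  24  31  71 111 113]
 [115 110  74 207 254 251 253 253 112  21  40 109 116 113]
 [116 108  58 165 253 253 253 231  79  11  43 117 117 114]
 [118 101  38  62 152 182 166  90  32  12  53 116 117 121]
 [162 193  65  31  48  58  53  37  35  28  91 117 127 189]
 [151 163  45  10  13  12  12  13  12  23  88 113 143 252]
 [118  91  22   9  12  11  14  12  14  24  86 114 113 127]
 [118 109  31   9  16  10  15  13  14  23  85 116 114 110]
 [ 52  46  16  12
[... 989 characters left out ...]
237 239 241 240 243 241]
 [131 144 133 111 106 126 153 173 182 182 187 208 226 232 234 237 239 239]
 [128 143 134 109 115 157 193 208 208 186 167 179 196 202 206 216 222 224]
 [137 145 131 106 130 191 229 238 233 215 180 164 167 156 147 160 169 184]
 [139 146 134 108 133 197 234 243 239 219 180 160 153 122  91  91 102 112]
 [152 145 142 118 127 184 223 237 231 205 167 156 152 126  95  83  83  79]
 [172 159 163 162 146 169 196 211 201 175 158 181 185 174 147 132 121 112]
 [184 169 190 205 197 194 192 189 174 164 183 213 223 215 207 196 188 179]
 [176 173 204 229 232 227 222 210 199 199 216 231 237 236 233 233 229 220]
 [164 174 211 236 241 241 237 234 230 230 234 238 239 241 242 240 241 236]]
```

```bash
python3 -c "
from h import *
print(sign_off())"
```

```text
the job is handed in; nothing more can be done
None
```

I handed the job in at about 28 s with the key fully down in the notch (5.9 mm drop), the stop touching its foot, and everything released. The sign-off returned no verdict, so these are my own readings.

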